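# Load the coat-hook plaques into the slotted fixture and bolt its fence

## Robot

A 6-joint arm with a two-finger parallel gripper is mounted at the origin on the work surface. World frame = base frame: x ahead of the robot, y to its left, z up, the work surface at z = 0. Lengths are in mm, angles in rad, forces in N, time in s.
With the tool pointing down it reaches from about 400 to 925 mm from the base axis. Payload 12.5 kg.
Tool frame: the origin (TCP) lies where the fingers leave the gripper's body, on its centre line; the fingertips stand 78 mm ahead of it and the grasp point (between the pads) lies 59 mm ahead of it (env.tip_extent is the distance from the TCP to the fingertips, in mm); z points along the fingers, y is the direction in which the jaws open and shut (so a half turn about z gives the same grasp; the last joint's range is limited). The gripper opens to 95 mm and grips with 3 to 60 N. Pads are 20 mm wide; open, the fingers measure 119 mm over their backs; the gripper's body (75 mm by 180 mm) begins 59 mm behind the grasp point.
Start: joints at [-1.304, 0.491, 1.559, -0, 1.092, -0.106], TCP at [227.662, -582.072, 292.261] pointing down, gripper open.
Joint ranges: [-3.1, 3.1], [-0.84, 2.19], [0.05, 2.79], [-1.13, 4.28], [0.06, 2.93], [-2.69, 2.69]. Speed limits (rad/s): [2.22, 2.22, 2.79, 3.14, 3.14, 3.14].

## Interface

Orientations are given as [roll, pitch, yaw] about the fixed x, y, z axes, in that order (R = Rz(yaw) Ry(pitch) Rx(roll)).
In Python, from cell import env gives the robot as it stands. The module is installed in compiled form; this text tells all that it offers.
- The arm moves only by the tool play_rows, never from a script. Its argument "targets" is a list of rows, each an object with "linear": the shift along the tool's x, y, z in mm, a list of three; "turn": the turn about the tool's z in rad. A call has 1 to 20 rows; each row is the pose to reach, as a shift and turn from the pose commanded when the call began, along the tool's axes at that moment; what a row does not reach only later rows make up. A row lasts 1/8 s, in which the tool goes at most 62.5 mm and 10.7 degrees, less where a joint would pass 70% of its speed; a pose out of reach is approached as far as the arm can. A call with a gripper value outside its range is refused whole. "hand" is the finger opening in mm, from 0 to 95.1, set as the call begins (left out, the last holds). The fingers move at their own pace and stop on an object; the grip force is fixed at half the most. Time passes only in rows, so rows that repeat a pose let the fingers close. It gives the time, the measured TCP pose, the force and the opening at its end, in the units of the state.
- env.state(): the state, without advancing time (a new reading comes with each control period).
- env.read_camera(name): name is "scene" or "top" or "wrist"; returns (picture, depth): 400x640x3 uint8, red, green, blue; 400x640 float32, mm along the optical axis (not along the pixel's ray), 0 where there is no reading.
- env.camera_params(name): a dict with "fx", "fy", "cx", "cy" (pixels), "k1" (the pictures are not rectified: a ray, as slopes to the right and down, at radius r is drawn at 1 + k1 r^2 times it, then the intrinsics apply), "R" (3x3) and "t" (3): a world point X has camera coordinates R X + t. Camera axes: x right, y down, z forward; pixel columns grow to the right and rows downward; lengths in mm; the calibration is good to about 2 mm. A picture is of the moment at which its call begins: read the wrist's pose just before it. camera_params takes no time and is no camera call; for the wrist camera it gives the pose at the moment of the call.
- env.job_done(): hands the job in, once; it reports no verdict.
The state is a dict: "t": time; "joints": joint angles; "qvel": joint speeds; "tau": joint torques, N m; "eef_pos": TCP position; "tcp_rot": TCP orientation; "ft_force": force on the tool from outside, world axes, zero at the start; "moment": the same for the moment, N m; "opening": opening from 0.0 (shut) to 1.0 (fully open).
Only numpy, scipy, OpenCV 4.12 (cv2) and the standard library are available. Lean on these libraries where they do the work, as an engineer would, in place of code of your own. Each camera call takes 0.05 s, during which the arm holds its last target.

## Task

Set up the drilling fixture: lay every coat-hook plaque flat in the bay of the slotted bed, peg up, side by side, each with a short edge against the fixed wooden fence; then slide the moving fence fully home to its stop, and lock it with both T-bolts, one in the fork at each end: lower the bolt's head through the fork into the table slot, turn it square across the slot, and tighten its knob fully clockwise. A plaque that gets knocked out of the bay must be put back; leave the bottle, the copper medallion and the pen where they are.

Things in the scene. Friction and masses are not known exactly. Their poses are not given: they have to be found in the camera images.
- bed: Aluminium bed, 200 (x) x 280 (y) x 21 mm, fixed, pose varies; origin under its centre, x from moving to fixed fence, y left. Two T-slots run its whole length along x at y = +-112 mm: mouth 20 mm wide, lips 8 mm thick, channel below 35 mm wide and 9 mm high, floor 17 mm below the bed's top.
- bay (a point): Middle of the bay, on the bed's top face (21 mm above table); axes as the bed's. The fixed wooden fence, 12 mm high, has its face at x = +30 mm; cheeks 10 mm high close the bay at y = +-92 mm, from x = -10 to +30. With the moving fence home its jaw is at x = -30 mm: the bay is then 60 x 184 mm, and four plaques fit side by side at 45 mm pitch.
- fence (a joint): Travel of the moving fence along bed x, m: 0 fully open, 0.055 fully home at its stop. Starts between 0 and 0.02, slides against about 3 N of friction, stays where it is left. It pushes loosely laid plaques up to the fixed fence.
- fence_knob (a point): Centre of the moving fence's upright round black knob (18 mm diameter, from 31 to 73 mm above the table, this point at 55 mm), 31 mm behind the jaw face, in the middle of the fence. The jaw is a dark wooden bar 180 mm wide, its top 36 mm above the table; the rest of the fence is a 10 mm plate, its top 31 mm above the table.
- fork_left (a point): Middle of the fork at the left end (bed y = +112 mm) of the moving fence, at its top face, 31 mm above the table; moves with the fence, axes as the bed's. Opening 22 mm wide, from 24 mm behind this point (open end, -x) to 21 mm ahead of it, right above the T-slot; prongs 10 mm thick, 13 mm wide. A bolt is dropped in here with its head along the slot.
- fork_right (a point): The same for the fork at the right end (bed y = -112 mm).
- rack: Fixed wooden rack 150 (x) x 60 x 28 mm, origin under its centre. Bolts 1 and 2 stand upright in its pockets at x = -40 and +40 mm (39 x 21 mm, 24 mm deep, floor 4 mm above the table). Lift a bolt 30 mm to clear it.
- bolt1_head (a point): Centre of the head of T-bolt 1: 34 (point x) x 16 (y) x 7 mm; z up the 12 mm shank. Enters fork and slot only lengthwise along the slot, either way round; on the slot floor this point is 13.5 mm below the bed's top. Turned clockwise (from above) it lies square across the slot under the lips and stops on the channel walls at 90 to 100 degrees; anticlockwise it jams half-way.
- nut1_grip (a point): Centre of the black bar knob of T-bolt 1: 38 long (point x) x 12 thick (y, grip across it) x 22 mm high. 27 mm below is the underside of its round flange (40 mm diameter, 4 mm thick), joined by a 12 mm neck. When slack, this point is 52 mm above the head's centre. The knob carries the bolt, which turns with it until the head is stopped; then the knob turns on the thread (friction 0.06 N m).
- nut1 (a joint): Turn of the knob on T-bolt 1, rad: 0 slackest, grows clockwise seen from above, 1.8 fully tight (end of thread). The knob comes down 2 mm per rad; begins between 0 and 0.3; stays where it is left.
- bolt2_head (a point): Centre of the head of T-bolt 2: 34 (point x) x 16 (y) x 7 mm; z up the 12 mm shank. Enters fork and slot only lengthwise along the slot, either way round; on the slot floor this point is 13.5 mm below the bed's top. Turned clockwise (from above) it lies square across the slot under the lips and stops on the channel walls at 90 to 100 degrees; anticlockwise it jams half-way.
- nut2_grip (a point): Centre of the black bar knob of T-bolt 2: 38 long (point x) x 12 thick (y, grip across it) x 22 mm high. 27 mm below is the underside of its round flange (40 mm diameter, 4 mm thick), joined by a 12 mm neck. When slack, this point is 52 mm above the head's centre. The knob carries the bolt, which turns with it until the head is stopped; then the knob turns on the thread (friction 0.06 N m).
- nut2 (a joint): Turn of the knob on T-bolt 2, rad: 0 slackest, grows clockwise seen from above, 1.8 fully tight (end of thread). The knob comes down 2 mm per rad; begins between 0 and 0.3; stays where it is left.
- plaque1_peg (a point): Coat-hook plaque 1: wooden plate 56 (x) x 40 (y) x 12 mm with a round brass peg (16 mm diameter, 36 mm high) in its middle, 90 g. This point is on the peg's axis, 23 mm above the plate's top and 35 mm above its underside: the place to grip. Two to four plaques are present, at first on the table left of the bed.
- plaque2_peg (a point): Coat-hook plaque 2: wooden plate 56 (x) x 40 (y) x 12 mm with a round brass peg (16 mm diameter, 36 mm high) in its middle, 90 g. This point is on the peg's axis, 23 mm above the plate's top and 35 mm above its underside: the place to grip. Two to four plaques are present, at first on the table left of the bed.
- plaque3_peg (a point): Coat-hook plaque 3: wooden plate 56 (x) x 40 (y) x 12 mm with a round brass peg (16 mm diameter, 36 mm high) in its middle, 90 g. This point is on the peg's axis, 23 mm above the plate's top and 35 mm above its underside: the place to grip. Two to four plaques are present, at first on the table left of the bed.
- plaque4_peg (a point): Coat-hook plaque 4: wooden plate 56 (x) x 40 (y) x 12 mm with a round brass peg (16 mm diameter, 36 mm high) in its middle, 90 g. This point is on the peg's axis, 23 mm above the plate's top and 35 mm above its underside: the place to grip. Two to four plaques are present, at first on the table left of the bed.
- bottle: Clear bottle with a green cap, 64 mm diameter, 200 mm high, far side of the table; leave it. Origin under its centre.
- medallion: Copper medallion, disc 70 mm diameter, 5 mm thick; leave it. Origin under its centre.
- pen: Marker pen, white with a black end, about 135 mm long, lying at the far side; leave it.
Mind the look-alikes: they are no part of the job. Leave any blue or pink look-alike of the part that bears plaque1_peg alone. Leave any turquoise look-alike of the part that bears plaque4_peg alone.

How it is judged:
By the outcome, as a careful person would: the job done as asked, in the order asked, and still so for the second after the job is handed in, with the robot touching nothing.
Of plaque1, plaque2, plaque3, plaque4 only 2 to 4 are there at a start; the rules pass over those that are not, and their reading is None.
At some moment in a run one of plaque1, plaque2, plaque3, plaque4 may be knocked a few centimetres aside while the robot is not near it.
It also fails if it takes over 200 s, if anything falls off the work surface, if the arm or the gripper's body presses on something with over 40 N, if the wrist force passes 120 N, or if a joint passes its speed limit or range.

## Working session

There is one attempt and no reset: what is moved stays moved. The work goes in short steps, Python scripts to look and compute and a tool call to move; the robot and the scene stay as the last step left them, time stands still between calls to the robot, and variables do not carry over. Pictures are saved under pics/ and viewed, and the job is handed in when it is done.

Besides the shell and the picture viewer there is one more tool, called in YAML: its name, and indented under it one key for each argument. play_rows: Moves the arm, as the interface text tells. Its arguments: {"type":"object","properties":{"targets":{"type":"array","items":{"type":"object","properties":{"linear":{"type":"array","items":{"type":"number"}},"turn":{"type":"number"}}}},"hand":{"type":"number"}},"required":["targets"]}

```bash
mkdir -p pics; cat > h.py <<'E'
import numpy as np, cv2
from cell import env
def snap(name,fn):
    P=env.camera_params(name)
    im,d=env.read_camera(name)
    cv2.imwrite('pics/'+fn+'.png',im[:,:,::-1])
    np.savez('pics/'+fn+'.npz',im=im,d=d,**{k:np.array(P[k]) for k in ['fx','fy','cx','cy','k1','R','t']})
    return im,d,P
def load(fn):
    z=np.load('pics/'+fn+'.npz'); return z['im'],z['d'],{k:z[k] for k in ['fx','fy','cx','cy','k1','R','t']}
def rays(P,uv):
    uv=np.asarray(uv,float).reshape(-1,2)
    K=np.array([[P['fx'],0,P['cx']],[0,P['fy'],P['cy']],[0,0,1]],float)
    x=(uv-[P['cx'],P['cy']])/[P['fx'],P['fy']]
    u=x.copy()
    for _ in range(30): u=x/(1+P['k1']*(u**2).sum(1,keepdims=True))
    return np.c_[u,np.ones(len(u))]
def atz(P,uv,z):
    r=rays(P,uv); R=np.array(P['R']);t=np.array(P['t'])
    C=-R.T@t; D=r@R
    return C+D*((z-C[2])/D[:,2])[:,None]
def world(P,d):
    v,u=np.mgrid[:400,:640]
    r=rays(P,np.c_[u.ravel(),v.ravel()])
    X=r*d.reshape(-1,1)
    return ((X-np.array(P['t']))@np.array(P['R'])).reshape(400,640,3)
def proj(P,X):
    X=np.asarray(X,float).reshape(-1,3)
    c=X@np.array(P['R']).T+np.array(P['t']); s=c[:,:2]/c[:,2:]
    s=s*(1+P['k1']*(s**2).sum(1,keepdims=True))
    return s*[P['fx'],P['fy']]+[P['cx'],P['cy']]
E
python3 - <<'E'
from h import *
for n in ['scene','top']:
    im,d,P=snap(n,n+'0'); print(n,P, (d>0).mean())
s=env.state(); print(s)
E
```

```text
scene {'fx': 374.3582848618915, 'fy': 374.3582848618915, 'cx': 321.9454264156223, 'cy': 197.3905372439959, 'k1': 0.030478130217924716, 'R': array([[-0.06185035,  0.99795892, -0.01589084],
       [ 0.57249334,  0.02243053, -0.81960249],
       [-0.81757318, -0.0597901 , -0.57271217]]), 't': array([ -28.65248374, -280.34417556, 1502.24401139])} 0.99589453125
top {'fx': 419.1285840995052, 'fy': 419.1285840995052, 'cx': 311.8582505092304, 'cy': 195.0783789630013, 'k1': -0.04692515374642738, 'R': array([[ 0.00362516, -0.99997281, -0.00642175],
       [-0.98704456, -0.00254805, -0.16042614],
       [ 0.16040542,  0.00692012, -0.98702696]]), 't': array([  77.66149499,  542.45144976, 1084.64710964])} 0.996046875
{'t': 0.1, 'joints': array([-1.30359717e+00,  4.91488279e-01,  1.55940010e+00, -6.03302457e-06,
        1.09168932e+00, -1.05591457e-01]), 'qvel': array([-0.00174588,  0.00043371, -0.00284877,  0.00158497,  0.0001786 ,
        0.00067526]), 'tau': array([ 2.53389495e-03, -6.13624549e+01, -2.58607239e+01,  6.93965494e-02,
        4.69689653e-02, -6.34172966e-05]), 'eef_pos': array([ 227.62233721, -581.92409541,  291.72298725]), 'tcp_rot': array([-3.14061253e+00, -9.84978197e-05,  3.72793348e-01]), 'ft_force': array([0.20366368, 0.0326318 , 0.06463845]), 'moment': array([-0.04497862,  0.04325977, -0.00750139]), 'opening': 1.000000660002305}
```

View pics/top0.png

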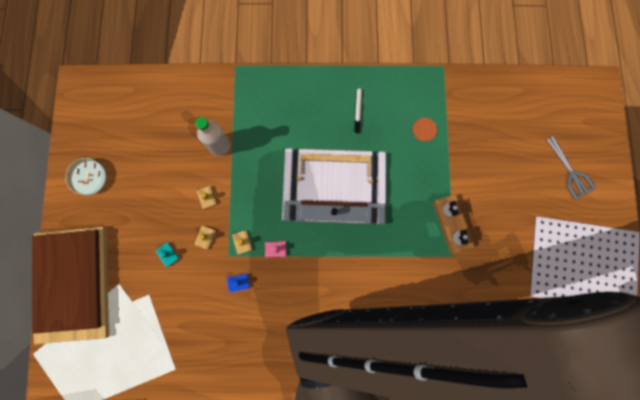

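View pics/scene0.png

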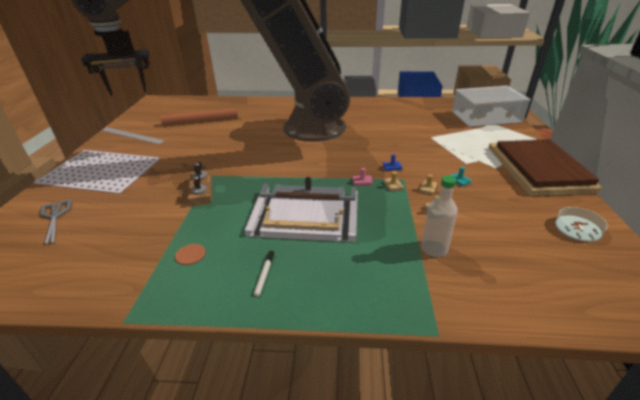

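```bash
python3 - <<'E'
from h import *
im,d,P=load('top0')
for n,c in dict(a=(140,180,280,300),b=(270,140,480,260)).items():
    x=im[c[1]:c[3],c[0]:c[2],::-1]; cv2.imwrite(f'pics/top0{n}.png',cv2.resize(x,None,fx=4 if n=='a' else 3.5,fy=4 if n=='a' else 3.5,interpolation=cv2.INTER_CUBIC))
for p in [(206,196),(205,237),(242,242),(276,249),(238,282),(167,254)]: print(p,atz(P,p,20).round())
print(atz(P,[(284,149),(386,152),(386,223),(283,221)],21).round())
print(atz(P,[(450,208),(460,237)],70).round())
W=world(P,d); print(W[180,335],W[300-80,300],W[100,300], W[208,450],W[237,460])
E
```

```text
(206, 196) [[543. 372.  20.]]
(205, 237) [[430. 370.  20.]]
(242, 242) [[417. 268.  20.]]
(276, 249) [[398. 176.  20.]]
(238, 282) [[310. 276.  20.]]
(167, 254) [[383. 472.  20.]]
[[ 677.  158.   21.]
 [ 669. -127.   21.]
 [ 470. -122.   21.]
 [ 474.  158.   21.]]
[[ 505. -284.   70.]
 [ 429. -306.   70.]]
[588.06651129  15.75597065  22.40627085] [476.3963652  111.30844982  27.97765306] [829.0262866  115.14246027   2.47302432] [ 506.67893878 -288.84452741   53.92832878] [ 429.72948168 -312.45639328   52.01615584]
```

View pics/top0a.png

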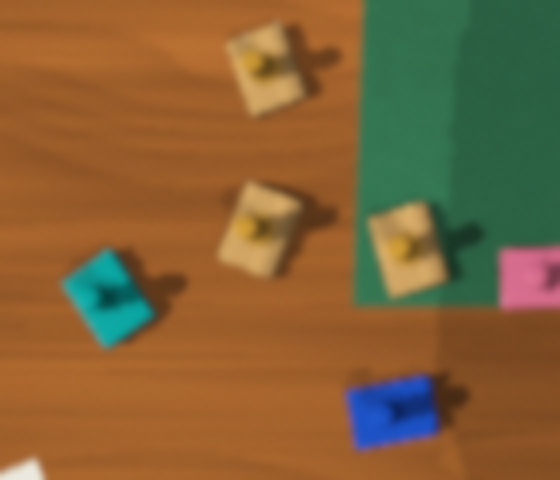

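View pics/top0b.png

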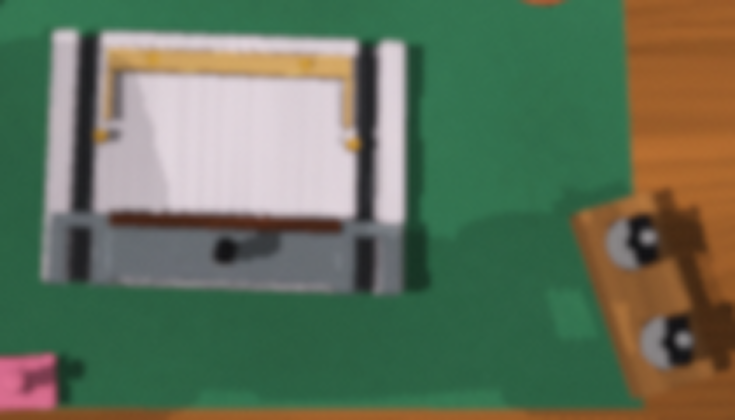

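```bash
cat >> h.py <<'E'
from scipy.spatial.transform import Rotation as Ro
def tool():
    s=env.state(); return s['eef_pos'],Ro.from_euler('xyz',s['tcp_rot']).as_matrix(),s
def go(p,yaw,pr=True):
    """linear (tool axes) and turn to get from now to tcp p, yaw (rad)"""
    e,R,s=tool(); cy=s['tcp_rot'][2]
    lin=R.T@(np.asarray(p,float)-e); t=-(yaw-cy)
    t=(t+np.pi)%(2*np.pi)-np.pi
    q6=s['joints'][5]; q1n=np.arctan2(p[1],p[0]); 
    q6n=(q1n+np.pi/2-yaw+np.pi)%(2*np.pi)-np.pi
    # choose turn to land at q6n inside range
    dq1=q1n-np.arctan2(e[1],e[0])
    tt=(q6n-q6-dq1)
    if pr: print('lin',lin.round(1),'turn',round(t,3),'| tcp',e.round(1),'yaw',round(cy,3),'q6',round(q6,2),'->',round(q6n,2),'turn via q6',round(tt,3),'reach',round(np.hypot(p[0],p[1])))
    return lin,t
E
python3 - <<'E'
from h import *
P=env.camera_params('wrist'); e,R,s=tool()
C=-P['R'].T@P['t']
print('cam in tool',R.T@(C-e)); print('cam axes in tool\n',R.T@P['R'].T); print(P['fx'],P['cx'],P['cy'],P['k1'])
im,d,T=load('top0')
print('bottle',atz(T,(203,122),200).round(),'med',atz(T,(425,129),5).round())
E
```

```text
cam in tool [ 71.87771916   0.19001109 -92.61246865]
cam axes in tool
 [[ 3.21284827e-05 -9.67214954e-01 -2.53959113e-01]
 [ 9.99999977e-01 -2.28268733e-05  2.13447647e-04]
 [-2.12246849e-04 -2.53959114e-01  9.67214931e-01]]
294.09120987110725 323.1616039360702 199.4328314943586 -0.04944929033928001
bottle [[694. 340. 200.]] med [[ 741. -244.    5.]]
```

```bash
python3 - <<'E'
from h import *
go((440,-290,300),0.28)
E
```

```text
lin [ 304.1 -194.5   -8.1] turn 0.093 | tcp [ 227.6 -581.9  291.7] yaw 0.373 q6 -0.11 -> 0.71 turn via q6 0.198 reach 527
```

play_rows:
  targets:
    - {"linear": [150,-97,-4],"turn": 0.05}
    - {"linear": [304,-194.5,-8],"turn": 0.093}
    - {"linear": [304,-194.5,-8],"turn": 0.093}
    - {"linear": [304,-194.5,-8],"turn": 0.093}
    - {"linear": [304,-194.5,-8],"turn": 0.093}
    - {"linear": [304,-194.5,-8],"turn": 0.093}
    - {"linear": [304,-194.5,-8],"turn": 0.093}
    - {"linear": [304,-194.5,-8],"turn": 0.093}
    - {"linear": [304,-194.5,-8],"turn": 0.093}
    - {"linear": [304,-194.5,-8],"turn": 0.093}

```text
t: 1.35
eef_pos: [439.4, -291.0, 300.1]
tcp_rot: [-3.142, 0.0, 0.278]
ft_force: [0.3, 0.2, -0.4]
opening: 1.0
```

```bash
python3 - <<'E'
from h import *
snap('wrist','w1')
go((500,20,330),0.0)
E
```

```text
lin [ 143.6 -282.3  -29.9] turn 0.278 | tcp [ 439.5 -290.9  300.2] yaw 0.278 q6 0.58 -> 1.61 turn via q6 0.404 reach 500
```

View pics/w1.png

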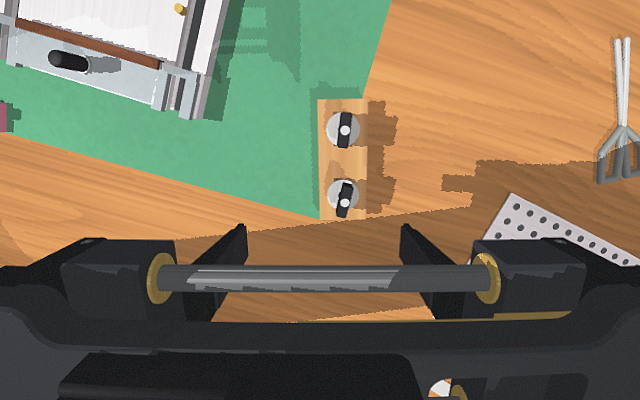

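play_rows:
  targets:
    - {"linear": [20,-60,-15],"turn": 0.1}
    - {"linear": [40,-150,-30],"turn": 0.2}
    - {"linear": [79,-300,-30],"turn": 0.278}
    - {"linear": [79,-300,-30],"turn": 0.278}
    - {"linear": [79,-300,-30],"turn": 0.278}
    - {"linear": [79,-300,-30],"turn": 0.278}
    - {"linear": [79,-300,-30],"turn": 0.278}
    - {"linear": [79,-300,-30],"turn": 0.278}

```text
t: 2.4
eef_pos: [433.2, 18.7, 330.1]
tcp_rot: [3.141, 0.0, -0.0]
ft_force: [0.1, -0.2, -0.3]
opening: 1.003
```

```bash
python3 - <<'E'
from h import *
snap('wrist','w2')
go((400,300,300),0.0)
E
```

```text
lin [ -33.3 -281.3   30.1] turn -0.001 | tcp [433.2  18.6 330.1] yaw -0.001 q6 1.46 -> 2.21 turn via q6 0.152 reach 500
```

View pics/w2.png

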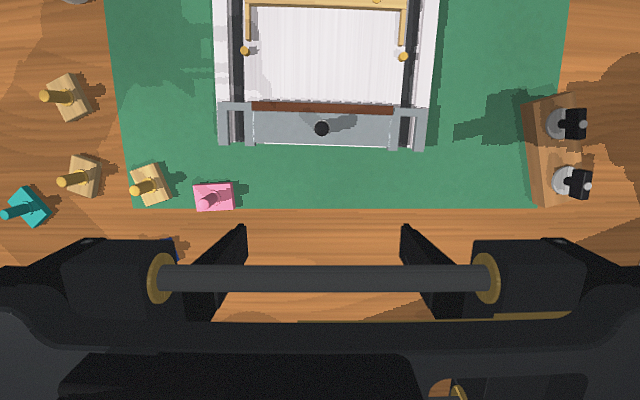

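```bash
python3 - <<'E'
from h import *
im,d,P=load('w2')
x=im[0:160,200:450,::-1]; cv2.imwrite('pics/w2z.png',cv2.resize(x,(750,480),interpolation=cv2.INTER_CUBIC))
x=im[60:220,0:260,::-1]; cv2.imwrite('pics/w2p.png',cv2.resize(x,(780,480),interpolation=cv2.INTER_CUBIC))
E
```

```text
(no output)
```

View pics/w2z.png

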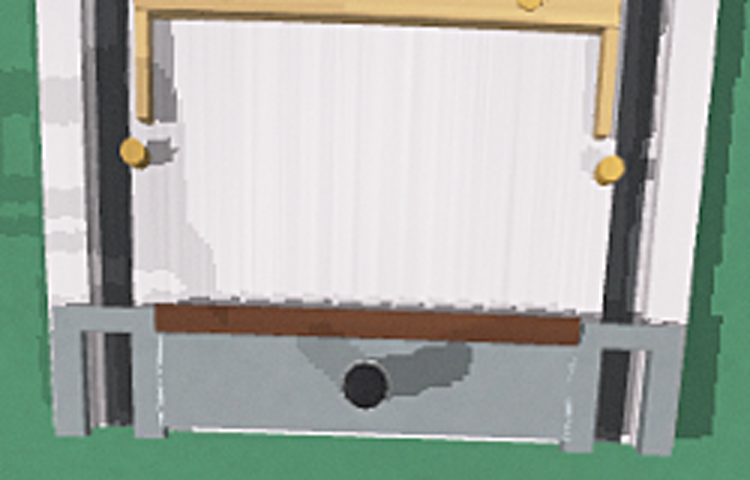

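View pics/w2p.png

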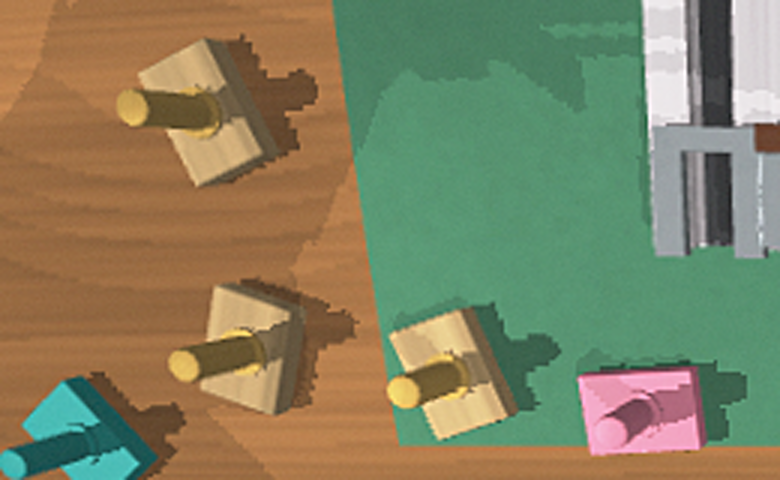

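```bash
python3 - <<'E'
from h import *
im,d,P=load('w2')
z=lambda a:(np.array(a,float)/3+[200,0])
def sh(n,pts,h):
    X=atz(P,z(pts),h); v=X[1]-X[0] if len(X)>1 else [0,1,0]
    print(n,X.round(1).tolist(), 'yaw' ,round(float(np.degrees(np.arctan2(v[0],-v[1]))),2) if len(X)>1 else '')
sh('jawfront',[(157,303),(580,319)],36)
sh('plate front',[(55,306),(685,325)],31)
sh('plate back',[(57,436),(672,455)],31)
sh('knob',[(365,385)],73)
sh('fixedface',[(150,18),(600,30)],33)
W=world(P,d)
for q in [(20,320),(120,300),(60,300),(104,300),(128,321),(90,222),(130,222)]: print(q,W[q].round(1))
p=lambda a:(np.array(a,float)/3+[0,60])
for n,q in dict(A=(130,107),B=(184,366),C=(403,391)).items(): print(n,atz(P,p(q),48).round(1))
for n,q in dict(A=[(140,75),(205,38),(277,155),(200,185)],B=[(217,285),(303,310),(277,413),(207,380)],C=[(390,332),(470,308),(515,412),(440,440)]).items(): print(n,atz(P,p(q),12).round(1).tolist())
# yaw from right slot lines: z=21 edges
sh('slotL inner edge',[(124,5),(132,300)],21)
E
```

```text
jawfront [[531.8, 107.8, 36.0], [525.2, -70.2, 36.0]] yaw -2.1
plate front [[531.3, 152.8, 31.0], [523.4, -116.8, 31.0]] yaw -1.68
plate back [[476.3, 156.4, 31.0], [467.9, -115.6, 31.0]] yaw -1.78
knob [[498.5, 20.3, 73.0]] yaw 
fixedface [[641.7, 105.9, 33.0], [637.3, -73.5, 33.0]] yaw -1.39
(20, 320) [628.9  22.4  22.1]
(120, 300) [508.2  48.5  31. ]
(60, 300) [582.7  48.   20.6]
(104, 300) [527.8  47.8  35.5]
(128, 321) [498.9  21.1  72.3]
(90, 222) [547.  150.2  21.1]
(130, 222) [496.1 151.   30.3]
A [[543.3 374.5  48. ]]
B [[431.3 373.1  48. ]]
C [[419.4 270.6  48. ]]
A [[560.9, 400.6, 12.0], [575.6, 365.0, 12.0], [523.2, 338.7, 12.0], [510.7, 380.0, 12.0]]
B [[463.7, 380.8, 12.0], [451.2, 338.8, 12.0], [400.1, 362.4, 12.0], [417.0, 396.3, 12.0]]
C [[440.2, 296.6, 12.0], [451.4, 255.2, 12.0], [400.5, 239.9, 12.0], [386.3, 279.9, 12.0]]
slotL inner edge [[651.0, 119.1, 21.0], [534.2, 122.1, 21.0]] yaw -91.48
```

```bash
python3 - <<'E'
from h import *
go((475,240,260),1.571)
E
```

```text
lin [  41.7 -221.4   70.1] turn -1.572 | tcp [433.2  18.6 330.1] yaw -0.001 q6 1.46 -> 0.47 turn via q6 -1.419 reach 532
```

play_rows:
  targets:
    - {"linear": [10,-50,15],"turn": -0.18}
    - {"linear": [20,-100,30],"turn": -0.36}
    - {"linear": [30,-160,50],"turn": -0.54}
    - {"linear": [42,-221,70],"turn": -0.72}
    - {"linear": [42,-221,70],"turn": -0.9}
    - {"linear": [42,-221,70],"turn": -1.08}
    - {"linear": [42,-221,70],"turn": -1.26}
    - {"linear": [42,-221,70],"turn": -1.44}
    - {"linear": [42,-221,70],"turn": -1.572}
    - {"linear": [42,-221,70],"turn": -1.572}
    - {"linear": [42,-221,70],"turn": -1.572}

```text
t: 3.82
eef_pos: [475.0, 240.4, 260.1]
tcp_rot: [-3.141, 0.0, 1.57]
ft_force: [-0.2, -0.8, -0.3]
opening: 1.004
```

```bash
python3 - <<'E'
from h import *
snap('wrist','w3'); print(env.state()['eef_pos'],env.state()['joints'])
im,d,P=load('w3')
cv2.imwrite('pics/w3z.png',cv2.resize(im[0:240,120:520,::-1],(800,480),interpolation=cv2.INTER_CUBIC))
E
```

```text
[474.90424879 240.54983964 260.11871902] [ 3.44778046e-01  3.97924063e-01  1.82361731e+00 -1.17990080e-04
  9.20179250e-01  3.45121247e-01]
```

View pics/w3z.png

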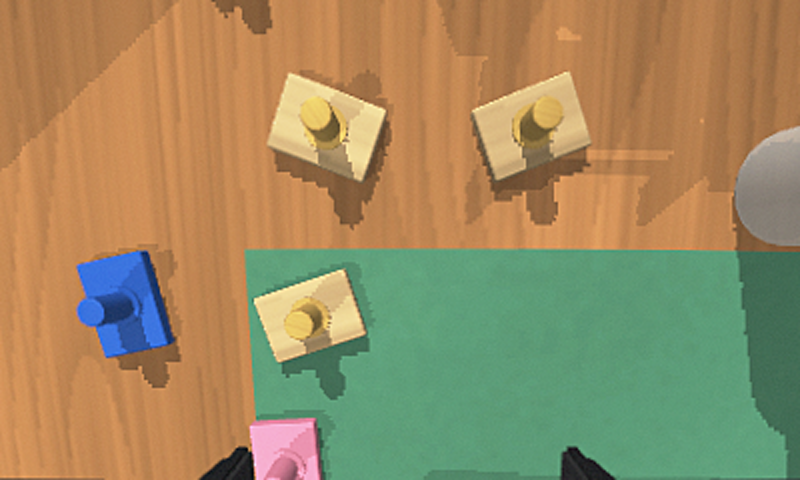

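```bash
cat >> h.py <<'E'
def plaques(fn,zlo,zhi,box=None,verbose=True):
    """segment plate tops by depth height; return list of (cx,cy,yawdeg,size,peg xy,mean rgb)"""
    im,d,P=load(fn); W=world(P,d)
    m=((W[...,2]>zlo)&(W[...,2]<zhi)&(d>0)).astype(np.uint8)
    m[235:]=0
    if box: m&=((W[...,0]>box[0])&(W[...,0]<box[1])&(W[...,1]>box[2])&(W[...,1]<box[3])).astype(np.uint8)
    m=cv2.morphologyEx(m,cv2.MORPH_OPEN,np.ones((3,3),np.uint8))
    n,l,st,_=cv2.connectedComponentsWithStats(m); out=[]
    for i in range(1,n):
        if st[i,4]<150: continue
        v,u=np.nonzero(l==i)
        X=atz(P,np.c_[u,v],(zlo+zhi)/2)[:,:2]
        (c,s,a)=cv2.minAreaRect(X.astype(np.float32))
        if s[0]<s[1]: a+=90; s=(s[1],s[0])
        a=(a+90)%180-90
        near=(np.hypot(W[...,0]-c[0],W[...,1]-c[1])<35)&(W[...,2]>(zlo+zhi)/2+29)&(W[...,2]<(zlo+zhi)/2+42)&(d>0)
        pk=None
        if near.sum()>8:
            v2,u2=np.nonzero(near); Q=atz(P,np.c_[u2,v2],(zlo+zhi)/2+36)[:,:2]; pk=np.array(cv2.minAreaRect(Q.astype(np.float32))[0])
        col=np.median(im[v,u],0)
        out.append((np.array(c),a,s,pk,col))
        if verbose: print('rect',np.round(c,1),'yaw',round(a,1),'size',np.round(s,1),'peg',None if pk is None else pk.round(1),'rgb',col)
    return out
E
python3 - <<'E'
from h import *
plaques('w3',8,16)
im,d,P=load('w3'); W=world(P,d)
print(W[65,340-60],W[100,200]) 
E
```

```text
rect [432.5 373.7] yaw -20.6 size [56.  40.1] peg [432.2 373.1] rgb [235. 209. 145.]
rect [543.  374.2] yaw 20.8 size [56.6 40.4] peg [542.6 373.3] rgb [219. 185. 130.]
rect [310.7 279.3] yaw -77.8 size [56.  41.3] peg [311.9 279.4] rgb [ 56. 113. 222.]
rect [419.7 271.7] yaw 17.7 size [56.4 40. ] peg [420.  271.8] rgb [235. 207. 144.]
rect [400.5 192.5] yaw 3.1 size [40.5 31.2] peg [401.4 180.5] rgb [246. 173. 206.]
[433.85851973 366.25959691  46.30934295] [ 3.33566909e+02  3.37809039e+02 -5.19732160e-02]
```

```bash
python3 - <<'E'
from h import *
go((420,271.8,96),np.radians(107.7))
E
```

```text
lin [ 31.3 -54.9 164.1] turn -0.309 | tcp [474.9 240.5 260.1] yaw 1.571 q6 0.35 -> 0.27 turn via q6 -0.185 reach 500
```

play_rows:
  hand: 45
  targets:
    - {"linear": [31.3,-54.9,50],"turn": -0.15}
    - {"linear": [31.3,-54.9,90],"turn": -0.309}
    - {"linear": [31.3,-54.9,110],"turn": -0.309}
    - {"linear": [31.3,-54.9,135],"turn": -0.309}
    - {"linear": [31.3,-54.9,164],"turn": -0.309}
    - {"linear": [31.3,-54.9,164],"turn": -0.309}
    - {"linear": [31.3,-54.9,164],"turn": -0.309}

```text
t: 4.75
eef_pos: [419.9, 272.2, 96.9]
tcp_rot: [3.141, 0.0, 1.882]
ft_force: [1.0, -0.4, 0.4]
opening: 0.476
```

play_rows:
  hand: 0
  targets:
    - {"linear": [0,0,0],"turn": 0}
    - {"linear": [0,0,0],"turn": 0}
    - {"linear": [0,0,0],"turn": 0}
    - {"linear": [0,0,0],"turn": 0}
    - {"linear": [0,0,0],"turn": 0}

```text
t: 5.38
eef_pos: [419.7, 272.2, 96.5]
tcp_rot: [3.141, 0.0, 1.883]
ft_force: [-1.5, -0.6, 5.7]
opening: 0.162
```

```bash
python3 - <<'E'
from h import *
go((600,-90,260),1.541)
E
```

```text
lin [-400.    60.5 -163.5] turn 0.342 | tcp [419.7 272.2  96.5] yaw 1.883 q6 0.13 -> -0.12 turn via q6 0.474 reach 607
```

play_rows:
  targets:
    - {"linear": [0,0,-50],"turn": 0}
    - {"linear": [-50,8,-100],"turn": 0.05}
    - {"linear": [-200,30,-164],"turn": 0.2}
    - {"linear": [-400,60.5,-164],"turn": 0.342}
    - {"linear": [-400,60.5,-164],"turn": 0.342}
    - {"linear": [-400,60.5,-164],"turn": 0.342}
    - {"linear": [-400,60.5,-164],"turn": 0.342}
    - {"linear": [-400,60.5,-164],"turn": 0.342}
    - {"linear": [-400,60.5,-164],"turn": 0.342}
    - {"linear": [-400,60.5,-164],"turn": 0.342}
    - {"linear": [-400,60.5,-164],"turn": 0.342}
    - {"linear": [-400,60.5,-164],"turn": 0.342}

```text
t: 6.88
eef_pos: [599.8, -88.9, 260.3]
tcp_rot: [-3.141, 0.0, 1.542]
ft_force: [-0.1, -0.0, -0.2]
opening: 0.156
```

```bash
python3 - <<'E'
from h import *
snap('wrist','w4'); print(env.state()['eef_pos'],env.state()['tcp_rot'])
im,d,P=load('w4')
cv2.imwrite('pics/w4z.png',cv2.resize(im[0:240,120:520,::-1],(800,480),interpolation=cv2.INTER_CUBIC))
E
```

```text
[599.84715723 -89.09954195 260.28087271] [-3.14153131e+00  4.71231080e-05  1.54195055e+00]
```

View pics/w4z.png

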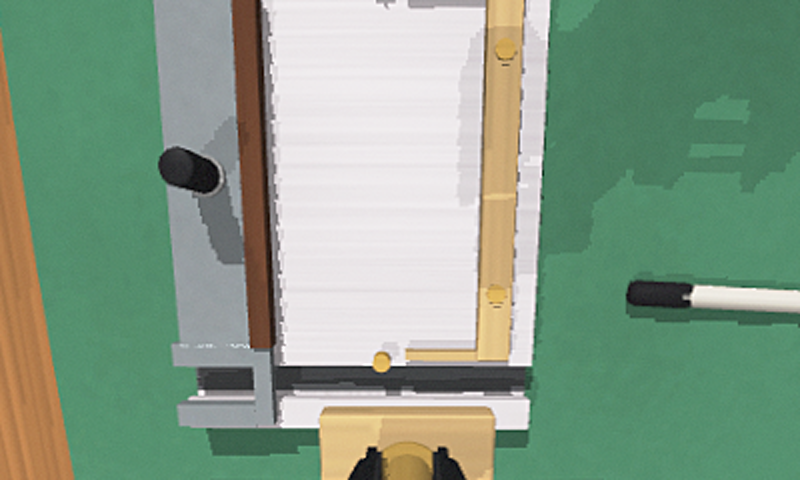

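```bash
python3 - <<'E'
from h import *
im,d,P=load('w4'); W=world(P,d)
# fixed face: per row, find where z crosses from bed(21) to fence(33), dense fit
def edge(cond_lo,cond_hi,rows,cols,h):
    pts=[]
    for r in rows:
        z=W[r,cols[0]:cols[1],2]
        # first column index where z>thr
        i=np.nonzero(cond_hi(z))[0]
        if len(i): pts.append((cols[0]+i[0]-0.5 if cond_lo else cols[0]+i[-1]+0.5,r))
    X=atz(P,pts,h)[:,:2]
    k=cv2.fitLine(X.astype(np.float32),cv2.DIST_HUBER,0,.01,.01).ravel()
    a=np.degrees(np.arctan2(k[1],k[0]))%180-90
    return k,a,len(pts)
rows=range(20,170)
k,a,n=edge(True,lambda z:z>28,rows,(300,380),33); print('fixed face',k,'bed yaw',a,n); kf=k
k,a,n=edge(False,lambda z:z>33.,rows,(235,262),36); print('jaw',k,a,n); kj=k
# at y s.t. centerline
for kk in (kf,kj):
    t=(17-kk[3])/kk[1]; print(kk[2]+t*kk[0])
# cheek (right) inner face & slot, and heights
print(W[177,330],W[60,320],W[60,370],W[60,170])
print('cheek top inner edge z31', atz(P,[(120+440/2,348/2)],31),'outer',atz(P,[(120+440/2,360/2)],31))
print('slot edges z21',atz(P,[(120+400/2,366/2),(120+300/2,366/2),(120+400/2,396/2)],21))
print('knob z73',atz(P,[(120+177/2,167/2)],73))
print('peg top held', W[225,323])
E
```

```text
fixed face [2.6847668e-02 9.9963951e-01 6.4162146e+02 1.9395046e+01] bed yaw -1.5384445 150
jaw [3.1118689e-02 9.9951571e-01 5.3020642e+02 2.0601715e+01] -1.7832642 150
641.5571
530.0943
[608.35000468 -76.4272955   32.50237804] [600.98379243  46.51675104  19.87238298] [651.44094448  42.5220974   34.00650266] [4.31692533e+02 5.72678867e+01 1.87252745e-01]
cheek top inner edge z31 [[619.5220529  -73.64823671  31.        ]] outer [[619.42430889 -80.4024267   31.        ]]
slot edges z21 [[ 596.90396109  -85.20556239   21.        ]
 [ 539.32432808  -83.52746853   21.        ]
 [ 596.34636972 -103.01200564   21.        ]]
knob z73 [[499.80398998  20.16055157  73.        ]]
peg top held [600.59470228 -80.02976146 178.55842509]
```

```bash
cat >> h.py <<'E'
BY=np.radians(-1.65); EX=np.array([np.cos(BY),np.sin(BY)]); EY=np.array([-np.sin(BY),np.cos(BY)]); BAY=np.array([611,17.4])
def bay(x,y): return BAY+x*EX+y*EY
E
python3 - <<'E'
from h import *
go((*bay(-2,-45),119),1.542)
E
```

```text
lin [ 61.8   6.1 141.3] turn -0.0 | tcp [599.8 -89.1 260.3] yaw 1.542 q6 -0.23 -> -0.02 turn via q6 0.109 reach 608
```

play_rows:
  targets:
    - {"linear": [31,3,30],"turn": 0}
    - {"linear": [61.8,6,70],"turn": 0}
    - {"linear": [61.8,6,90],"turn": 0}
    - {"linear": [61.8,6,115],"turn": 0}
    - {"linear": [61.8,6,130],"turn": 0}
    - {"linear": [61.8,6,141],"turn": 0}
    - {"linear": [61.8,6,141],"turn": 0}
    - {"linear": [61.8,6,141],"turn": 0}

```text
t: 7.92
eef_pos: [608.1, -28.5, 119.9]
tcp_rot: [3.141, 0.0, 1.541]
ft_force: [0.7, -0.2, -0.5]
opening: 0.162
```

play_rows:
  targets:
    - {"linear": [0,0,1],"turn": 0}
    - {"linear": [0,1,1.5],"turn": 0}
    - {"linear": [0,2,1.5],"turn": 0}
    - {"linear": [0,3,1.5],"turn": 0}
    - {"linear": [0,3,1.5],"turn": 0}

```text
t: 8.55
eef_pos: [610.9, -28.5, 117.7]
tcp_rot: [3.141, 0.0, 1.541]
ft_force: [-0.7, 0.4, -1.1]
opening: 0.16
```

play_rows:
  targets:
    - {"linear": [0,1,0],"turn": 0}
    - {"linear": [0,2,0],"turn": 0}
    - {"linear": [0,2,0],"turn": 0}

```text
t: 8.93
eef_pos: [612.4, -28.5, 117.6]
tcp_rot: [-3.14, -0.0, 1.541]
ft_force: [-3.9, -0.4, -0.1]
opening: 0.165
```

play_rows:
  hand: 32
  targets:
    - {"linear": [0,-0.5,0],"turn": 0}
    - {"linear": [0,-0.5,0],"turn": 0}
    - {"linear": [0,-0.5,-15],"turn": 0}
    - {"linear": [0,-0.5,-40],"turn": 0}
    - {"linear": [0,-0.5,-80],"turn": 0}
    - {"linear": [0,-0.5,-110],"turn": 0}
    - {"linear": [0,-0.5,-140],"turn": 0}

```text
t: 9.8
eef_pos: [612.3, -28.5, 260.1]
tcp_rot: [3.14, 0.0, 1.541]
ft_force: [-0.0, -0.1, -0.3]
opening: 0.337
```

```bash
python3 - <<'E'
from h import *
go((475,240,260),1.571)
E
```

```text
lin [ 2.643e+02 -1.453e+02 -2.000e-01] turn -0.03 | tcp [612.3 -28.5 260.1] yaw 1.541 q6 -0.12 -> 0.47 turn via q6 0.077 reach 532
```

play_rows:
  hand: 45
  targets:
    - {"linear": [130,-72,0],"turn": 0}
    - {"linear": [264,-145,0],"turn": -0.03}
    - {"linear": [264,-145,0],"turn": -0.03}
    - {"linear": [264,-145,0],"turn": -0.03}
    - {"linear": [264,-145,0],"turn": -0.03}
    - {"linear": [264,-145,0],"turn": -0.03}
    - {"linear": [264,-145,0],"turn": -0.03}
    - {"linear": [264,-145,0],"turn": -0.03}

```text
t: 10.8
eef_pos: [475.9, 238.8, 258.0]
tcp_rot: [3.141, 0.0, 1.569]
ft_force: [1.1, 0.3, -0.1]
opening: 0.474
```

```bash
python3 - <<'E'
from h import *
snap('wrist','w5'); plaques('w5',8,16)
snap('top','t5'); im=load('t5')[0]
cv2.imwrite('pics/t5z.png',cv2.resize(im[120:300,130:490,::-1],(800,400),interpolation=cv2.INTER_CUBIC))
go((432.3,373.4,96),np.radians(90-20.6))
go((543,373.8,96),np.radians(90+20.8))
E
```

```text
rect [432.3 373.7] yaw -20.7 size [56.  40.2] peg [432. 373.] rgb [238. 215. 150.]
rect [543.1 374. ] yaw 20.9 size [56.4 40.7] peg [542.7 373.5] rgb [223. 191. 134.]
rect [310.9 279.5] yaw -78.8 size [55.8 41.4] peg [311.9 279.2] rgb [ 58. 117. 227.]
rect [400.4 192.3] yaw 2.7 size [40.3 31.2] peg [401.  180.9] rgb [246. 179. 213.]
lin [134.6 -43.8 161.7] turn 0.358 | tcp [475.9 238.8 257.8] yaw 1.569 q6 0.34 -> 1.07 turn via q6 0.482 reach 571
lin [135.1  66.9 161.7] turn -0.365 | tcp [475.9 238.8 257.8] yaw 1.569 q6 0.34 -> 0.24 turn via q6 -0.241 reach 659
```

View pics/t5z.png

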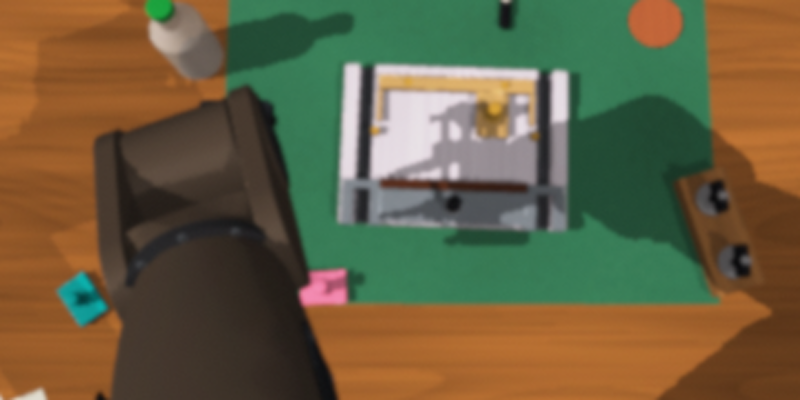

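play_rows:
  targets:
    - {"linear": [60,-20,40],"turn": 0.16}
    - {"linear": [120,-38,80],"turn": 0.32}
    - {"linear": [134.6,-43.8,105],"turn": 0.358}
    - {"linear": [134.6,-43.8,120],"turn": 0.358}
    - {"linear": [134.6,-43.8,140],"turn": 0.358}
    - {"linear": [134.6,-43.8,161.7],"turn": 0.358}
    - {"linear": [134.6,-43.8,161.7],"turn": 0.358}
    - {"linear": [134.6,-43.8,161.7],"turn": 0.358}

```text
t: 11.9
eef_pos: [432.3, 373.8, 96.8]
tcp_rot: [3.141, -0.001, 1.212]
ft_force: [0.1, -0.3, 0.6]
opening: 0.471
```

play_rows:
  hand: 0
  targets:
    - {"linear": [0,0,0],"turn": 0}
    - {"linear": [0,0,0],"turn": 0}
    - {"linear": [0,0,0],"turn": 0}
    - {"linear": [0,0,0],"turn": 0}
    - {"linear": [0,0,0],"turn": 0}

```text
t: 12.52
eef_pos: [431.5, 374.4, 96.2]
tcp_rot: [3.141, -0.0, 1.213]
ft_force: [-0.1, -0.5, 4.3]
opening: 0.159
```

```bash
python3 - <<'E'
from h import *
go((*bay(-2,0),119),1.542)
E
```

```text
lin [-272.1  291.2  -22.8] turn -0.329 | tcp [431.5 374.4  96.2] yaw 1.213 q6 0.96 -> 0.06 turn via q6 -0.214 reach 609
```

play_rows:
  targets:
    - {"linear": [0,0,-60],"turn": 0}
    - {"linear": [0,0,-110],"turn": 0}
    - {"linear": [-60,65,-110],"turn": -0.08}
    - {"linear": [-150,160,-110],"turn": -0.2}
    - {"linear": [-272,291,-110],"turn": -0.329}
    - {"linear": [-272,291,-110],"turn": -0.329}
    - {"linear": [-272,291,-110],"turn": -0.329}
    - {"linear": [-272,291,-110],"turn": -0.329}
    - {"linear": [-272,291,-110],"turn": -0.329}
    - {"linear": [-272,291,-110],"turn": -0.329}
    - {"linear": [-272,291,-110],"turn": -0.329}
    - {"linear": [-272,291,-110],"turn": -0.329}

```text
t: 14.02
eef_pos: [608.3, 19.1, 206.1]
tcp_rot: [-3.141, -0.0, 1.544]
ft_force: [0.8, -0.1, 0.1]
opening: 0.161
```

```bash
python3 - <<'E'
from h import *
snap('wrist','w6')
go((*bay(-2,0),119),1.542)
E
```

```text
lin [-1.4  0.7 87.2] turn 0.002 | tcp [608.4  18.9 206.2] yaw 1.544 q6 -0.05 -> 0.06 turn via q6 0.11 reach 609
```

View pics/w6.png

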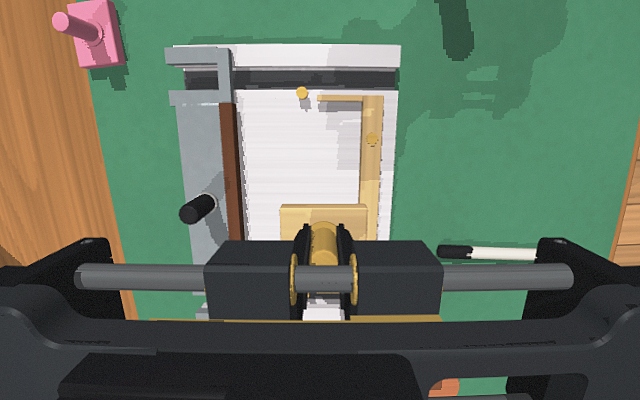

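play_rows:
  targets:
    - {"linear": [-1.4,0.7,45],"turn": 0.002}
    - {"linear": [-1.4,0.7,65],"turn": 0.002}
    - {"linear": [-1.4,0.7,80],"turn": 0.002}
    - {"linear": [-1.4,0.7,87],"turn": 0.002}
    - {"linear": [-1.4,0.7,88.5],"turn": 0.002}
    - {"linear": [-1.4,1.7,88.5],"turn": 0.002}
    - {"linear": [-1.4,2.7,88.5],"turn": 0.002}
    - {"linear": [-1.4,3.7,88.5],"turn": 0.002}
    - {"linear": [-1.4,4.7,88.5],"turn": 0.002}
    - {"linear": [-1.4,5.2,88.5],"turn": 0.002}
    - {"linear": [-1.4,5.2,88.5],"turn": 0.002}

```text
t: 15.45
eef_pos: [613.8, 16.0, 117.5]
tcp_rot: [-3.141, 0.0, 1.54]
ft_force: [-1.7, -0.1, -1.2]
opening: 0.161
```

play_rows:
  targets:
    - {"linear": [0,1,0],"turn": 0}
    - {"linear": [0,1,0],"turn": 0}

```text
t: 15.7
eef_pos: [614.1, 16.1, 117.3]
tcp_rot: [-3.139, 0.0, 1.54]
ft_force: [-5.3, 0.7, 1.5]
opening: 0.165
```

Contact with the fixed fence. Release and go back for A.

play_rows:
  hand: 32
  targets:
    - {"linear": [0,-0.7,0],"turn": 0}
    - {"linear": [0,-0.7,0],"turn": 0}
    - {"linear": [0,-0.7,-15],"turn": 0}
    - {"linear": [0,-0.7,-40],"turn": 0}
    - {"linear": [0,-0.7,-80],"turn": 0}
    - {"linear": [0,-0.7,-110],"turn": 0}
    - {"linear": [0,-0.7,-140],"turn": 0}

```text
t: 16.58
eef_pos: [614.2, 16.0, 259.9]
tcp_rot: [3.14, 0.0, 1.54]
ft_force: [-0.2, 0.3, -0.5]
opening: 0.333
```

```bash
python3 - <<'E'
from h import *
go((520,260,260),1.571)
E
```

```text
lin [ 240.9 -101.8   -0.3] turn -0.031 | tcp [614.2  16.  259.9] yaw 1.54 q6 -0.05 -> 0.46 turn via q6 0.076 reach 581
```

play_rows:
  hand: 45
  targets:
    - {"linear": [120,-51,0],"turn": 0}
    - {"linear": [241,-102,0],"turn": -0.03}
    - {"linear": [241,-102,0],"turn": -0.03}
    - {"linear": [241,-102,0],"turn": -0.03}
    - {"linear": [241,-102,0],"turn": -0.03}
    - {"linear": [241,-102,0],"turn": -0.03}
    - {"linear": [241,-102,0],"turn": -0.03}

```text
t: 17.45
eef_pos: [520.4, 258.9, 257.8]
tcp_rot: [3.141, 0.0, 1.569]
ft_force: [0.4, -0.6, 0.3]
opening: 0.475
```

```bash
python3 - <<'E'
from h import *
snap('wrist','w7'); r=plaques('w7',8,16)
for c,a,s,pk,col in r:
    if abs(s[0]-56)<3 and col[2]<170 and col[0]>180: go((*(c+pk)/2,96),np.radians(90+a))
snap('top','t7'); im=load('t7')[0]
cv2.imwrite('pics/t7z.png',cv2.resize(im[120:300,130:490,::-1],(800,400),interpolation=cv2.INTER_CUBIC))
E
```

```text
rect [378.  450.6] yaw -2.0 size [24.5 11.6] peg None rgb [ 57. 181. 175.]
rect [543.7 374. ] yaw 20.8 size [55.4 40.7] peg [543.5 374.3] rgb [230. 199. 139.]
rect [311.5 279.5] yaw -78.6 size [56.1 42.3] peg [312.5 279.7] rgb [ 55. 113. 224.]
rect [400.2 202.6] yaw 0.1 size [39.7 10.5] peg None rgb [246. 179. 212.]
lin [115.4  22.8 161.7] turn -0.367 | tcp [520.4 258.8 257.7] yaw 1.568 q6 0.35 -> 0.24 turn via q6 -0.253 reach 660
```

View pics/t7z.png

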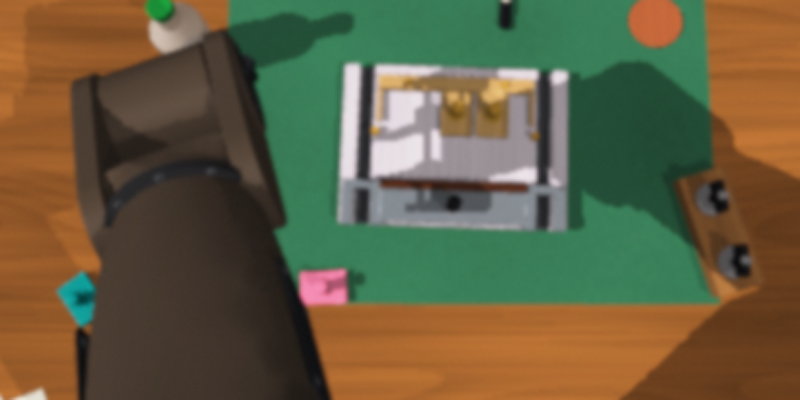

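play_rows:
  targets:
    - {"linear": [50,10,40],"turn": -0.16}
    - {"linear": [100,20,80],"turn": -0.3}
    - {"linear": [115.4,22.8,105],"turn": -0.367}
    - {"linear": [115.4,22.8,120],"turn": -0.367}
    - {"linear": [115.4,22.8,140],"turn": -0.367}
    - {"linear": [115.4,22.8,161.7],"turn": -0.367}
    - {"linear": [115.4,22.8,161.7],"turn": -0.367}
    - {"linear": [115.4,22.8,161.7],"turn": -0.367}

```text
t: 18.55
eef_pos: [543.2, 375.0, 96.8]
tcp_rot: [3.14, -0.0, 1.936]
ft_force: [-0.1, -0.3, 0.0]
opening: 0.475
```

play_rows:
  hand: 0
  targets:
    - {"linear": [0,0,0],"turn": 0}
    - {"linear": [0,0,0],"turn": 0}
    - {"linear": [0,0,0],"turn": 0}
    - {"linear": [0,0,0],"turn": 0}
    - {"linear": [0,0,0],"turn": 0}

```text
t: 19.18
eef_pos: [542.7, 375.5, 96.0]
tcp_rot: [3.141, 0.0, 1.937]
ft_force: [-1.1, -0.3, 2.3]
opening: 0.162
```

```bash
python3 - <<'E'
from h import *
go((*bay(-2,45),119),1.542)
E
```

```text
lin [-316.5  -48.9  -23. ] turn 0.395 | tcp [542.7 375.5  96. ] yaw 1.937 q6 0.14 -> 0.13 turn via q6 0.495 reach 613
```

play_rows:
  targets:
    - {"linear": [0,0,-60],"turn": 0}
    - {"linear": [0,0,-115],"turn": 0}
    - {"linear": [-60,-9,-115],"turn": 0.08}
    - {"linear": [-150,-23,-115],"turn": 0.2}
    - {"linear": [-316,-49,-115],"turn": 0.395}
    - {"linear": [-316,-49,-115],"turn": 0.395}
    - {"linear": [-316,-49,-115],"turn": 0.395}
    - {"linear": [-316,-49,-115],"turn": 0.395}
    - {"linear": [-316,-49,-115],"turn": 0.395}
    - {"linear": [-316,-49,-115],"turn": 0.395}
    - {"linear": [-316,-49,-115],"turn": 0.395}
    - {"linear": [-316,-49,-115],"turn": 0.395}

```text
t: 20.68
eef_pos: [609.9, 63.8, 210.8]
tcp_rot: [3.142, 0.0, 1.543]
ft_force: [0.2, 0.4, -0.6]
opening: 0.163
```

```bash
python3 - <<'E'
from h import *
go((*bay(-2,45),119),1.542)
E
```

```text
lin [-1.3  0.5 91.8] turn 0.001 | tcp [609.9  63.8 210.8] yaw 1.543 q6 0.02 -> 0.13 turn via q6 0.109 reach 613
```

play_rows:
  targets:
    - {"linear": [-1.3,0.5,45],"turn": 0.001}
    - {"linear": [-1.3,0.5,68],"turn": 0.001}
    - {"linear": [-1.3,0.5,84],"turn": 0.001}
    - {"linear": [-1.3,0.5,91],"turn": 0.001}
    - {"linear": [-1.3,0.5,93],"turn": 0.001}
    - {"linear": [-1.3,1.5,93],"turn": 0.001}
    - {"linear": [-1.3,2.5,93],"turn": 0.001}
    - {"linear": [-1.3,3.5,93],"turn": 0.001}
    - {"linear": [-1.3,4.5,93],"turn": 0.001}
    - {"linear": [-1.3,5.2,93],"turn": 0.001}
    - {"linear": [-1.3,5.2,93],"turn": 0.001}

```text
t: 22.05
eef_pos: [615.2, 61.4, 117.8]
tcp_rot: [3.142, 0.0, 1.541]
ft_force: [-0.2, 1.0, -1.9]
opening: 0.165
```

play_rows:
  targets:
    - {"linear": [0,1,0],"turn": 0}
    - {"linear": [0,1.5,0],"turn": 0}
    - {"linear": [0,1.5,0],"turn": 0}

```text
t: 22.42
eef_pos: [615.6, 61.4, 117.5]
tcp_rot: [-3.138, 0.0, 1.541]
ft_force: [-5.9, 1.3, 0.5]
opening: 0.16
```

play_rows:
  hand: 32
  targets:
    - {"linear": [0,-0.8,0],"turn": 0}
    - {"linear": [0,-0.8,0],"turn": 0}
    - {"linear": [0,-0.8,-15],"turn": 0}
    - {"linear": [0,-0.8,-40],"turn": 0}
    - {"linear": [0,-0.8,-80],"turn": 0}
    - {"linear": [-40,-20,-120],"turn": 0}
    - {"linear": [-100,-40,-142],"turn": 0}
    - {"linear": [-160,-50,-142],"turn": 0}
    - {"linear": [-160,-50,-142],"turn": 0}
    - {"linear": [-160,-50,-142],"turn": 0}
    - {"linear": [-160,-50,-142],"turn": 0}
    - {"linear": [-160,-50,-142],"turn": 0}

```text
t: 23.92
eef_pos: [562.1, -96.0, 259.8]
tcp_rot: [-3.141, -0.0, 1.542]
ft_force: [0.4, -0.1, 0.2]
opening: 0.337
```

```bash
python3 - <<'E'
from h import *
im,d,P=snap('wrist','w8'); print(env.state()['eef_pos'])
cv2.imwrite('pics/w8z.png',cv2.resize(im[0:240,120:520,::-1],(800,480),interpolation=cv2.INTER_CUBIC))
plaques('w8',29,37,(560,720,-90,130))
snap('top','t8')
W=world(P,d); k=(W[...,2]>69)&(W[...,2]<78)&(W[...,0]<530)&(W[...,0]>470)&(abs(W[...,1]-20)<40); v,u=np.nonzero(k); print(atz(P,np.c_[u,v],73).mean(0), k.sum())
E
```

```text
[562.08005117 -96.08113832 259.70683061]
rect [622.8   5.8] yaw 88.1 size [171.6  74.5] peg [613.   -2.8] rgb [209. 174. 122.]
[499.37757229  20.61993498  73.        ] 299
```

View pics/w8z.png

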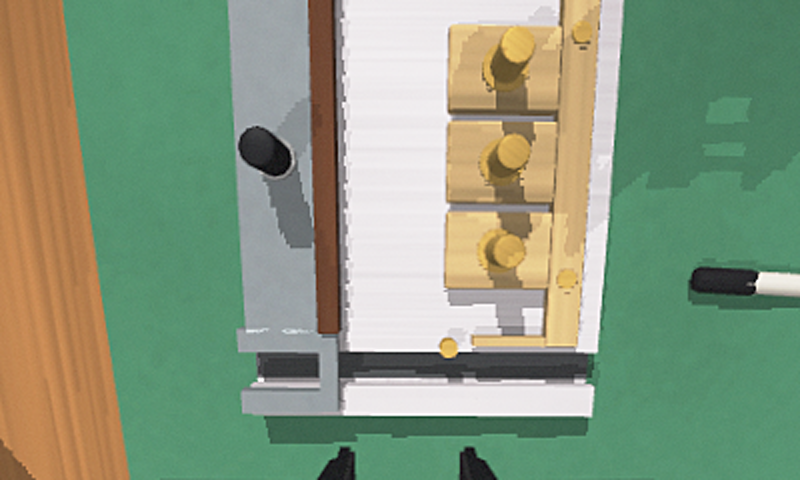

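```bash
python3 - <<'E'
from h import *
go((499.4,20.4,118),1.542)
E
```

```text
lin [114.8 -65.9 141.7] turn 0.0 | tcp [562.  -96.2 259.7] yaw 1.542 q6 -0.26 -> 0.07 turn via q6 0.116 reach 500
```

play_rows:
  hand: 34
  targets:
    - {"linear": [50,-30,30],"turn": 0}
    - {"linear": [100,-60,50],"turn": 0}
    - {"linear": [114.8,-65.9,60],"turn": 0}
    - {"linear": [114.8,-65.9,75],"turn": 0}
    - {"linear": [114.8,-65.9,100],"turn": 0}
    - {"linear": [114.8,-65.9,125],"turn": 0}
    - {"linear": [114.8,-65.9,141.7],"turn": 0}
    - {"linear": [114.8,-65.9,141.7],"turn": 0}

```text
t: 25.02
eef_pos: [500.0, 18.6, 116.9]
tcp_rot: [-3.14, 0.0, 1.54]
ft_force: [-0.9, 0.8, -0.1]
opening: 0.362
```

play_rows:
  hand: 0
  targets:
    - {"linear": [0,0,0],"turn": 0}
    - {"linear": [0,0,0],"turn": 0}
    - {"linear": [0,0,0],"turn": 0}
    - {"linear": [0,0,0],"turn": 0}

```text
t: 25.52
eef_pos: [499.5, 19.4, 118.6]
tcp_rot: [3.141, 0.0, 1.541]
ft_force: [-2.7, -4.7, 5.7]
opening: 0.186
```

play_rows:
  targets:
    - {"linear": [0,4,0],"turn": 0}
    - {"linear": [0,11,0],"turn": 0}
    - {"linear": [0,19,0],"turn": 0}
    - {"linear": [0,27,0],"turn": 0}
    - {"linear": [0,35,0],"turn": 0}
    - {"linear": [0,42,0],"turn": 0}
    - {"linear": [0,46,0],"turn": 0}
    - {"linear": [0,48,0],"turn": 0}
    - {"linear": [0,48,0],"turn": 0}

```text
t: 26.65
eef_pos: [547.7, 17.8, 118.7]
tcp_rot: [3.141, 0.001, 1.541]
ft_force: [-0.9, -5.5, 3.9]
opening: 0.185
```

play_rows:
  targets:
    - {"linear": [0,1,0],"turn": 0}
    - {"linear": [0,2,0],"turn": 0}
    - {"linear": [0,3,0],"turn": 0}
    - {"linear": [0,3,0],"turn": 0}

```text
t: 27.15
eef_pos: [550.5, 17.8, 118.7]
tcp_rot: [3.141, 0.001, 1.541]
ft_force: [-1.9, -6.2, 5.2]
opening: 0.186
```

play_rows:
  targets:
    - {"linear": [0,1,0],"turn": 0}
    - {"linear": [0,2,0],"turn": 0}
    - {"linear": [0,3,0],"turn": 0}
    - {"linear": [0,4,0],"turn": 0}
    - {"linear": [0,4,0],"turn": 0}

```text
t: 27.78
eef_pos: [551.3, 17.8, 118.6]
tcp_rot: [-3.134, 0.0, 1.542]
ft_force: [-20.1, -7.6, 17.2]
opening: 0.18
```

play_rows:
  targets:
    - {"linear": [0,-3,0],"turn": 0}
    - {"linear": [0,-3,0],"turn": 0}

```text
t: 28.02
eef_pos: [550.8, 17.8, 118.6]
tcp_rot: [-3.141, 0.001, 1.541]
ft_force: [-6.0, -6.0, 7.5]
opening: 0.182
```

play_rows:
  hand: 34
  targets:
    - {"linear": [0,0,0],"turn": 0}
    - {"linear": [0,0,0],"turn": 0}
    - {"linear": [0,0,-20],"turn": 0}
    - {"linear": [0,0,-60],"turn": 0}
    - {"linear": [-40,-20,-100],"turn": 0}
    - {"linear": [-90,-20,-140],"turn": 0}
    - {"linear": [-120,-20,-140],"turn": 0}
    - {"linear": [-120,-20,-140],"turn": 0}
    - {"linear": [-120,-20,-140],"turn": 0}
    - {"linear": [-120,-20,-140],"turn": 0}

```text
t: 29.28
eef_pos: [527.9, -100.3, 257.7]
tcp_rot: [-3.141, -0.0, 1.542]
ft_force: [0.7, -0.4, -0.1]
opening: 0.359
```

```bash
python3 - <<'E'
from h import *
im,d,P=snap('wrist','w9'); print(env.state()['eef_pos'])
cv2.imwrite('pics/w9z.png',cv2.resize(im[0:240,120:520,::-1],(800,480),interpolation=cv2.INTER_CUBIC))
W=world(P,d); k=(W[...,2]>69)&(W[...,2]<78)&(W[...,0]<580)&(W[...,0]>500)&(abs(W[...,1]-20)<40); v,u=np.nonzero(k); print(atz(P,np.c_[u,v],73).mean(0), k.sum())
# distance jaw(36) to fixed face (33)
E
```

```text
[ 527.89848036 -100.32146621  257.77473579]
[551.21711274  18.49637931  73.        ] 307
```

View pics/w9z.png

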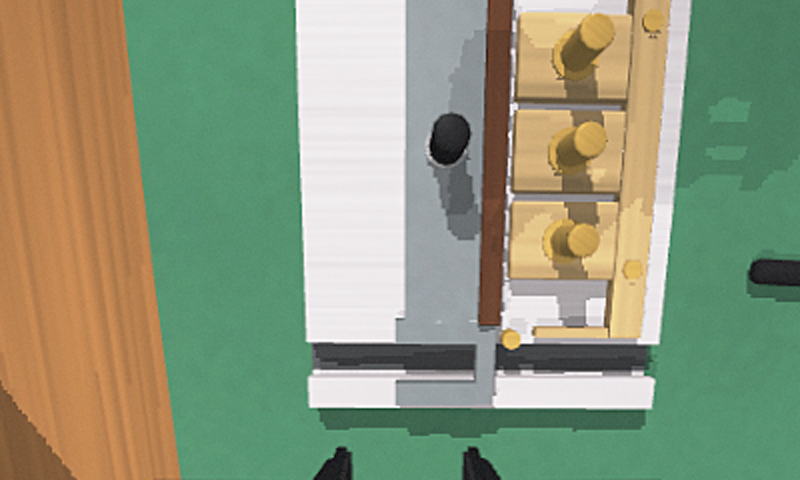

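```bash
python3 - <<'E'
from h import *
im,d,P=load('w9')
z=lambda a:np.array(a,float)/2+[120,0]
for n,q in dict(back=(397,392),inner=(477,360),front=(495,395),innerlip=(440,345),outerlip=(440,378)).items():
    X=atz(P,z(q),31)[0]; b=X[:2]-BAY; print(n,X.round(1),'bed',round(b@EX,1),round(b@EY,1))
for q in [(331,343),(331,371)]:
    X=atz(P,z(q),21)[0]; b=X[:2]-BAY; print('slot',X.round(1),'bed',round(b@EX,1),round(b@EY,1))
E
python3 - <<'E'
import sys; sys.path.insert(0,'.')
import os; os.chdir('.')
from h import *
# rack bolts, from w1
im,d,P=load('w1'); W=world(P,d)
cv2.imwrite('pics/w1z.png',cv2.resize(im[80:230,290:420,::-1],(693,800)[::1],interpolation=cv2.INTER_CUBIC)[:600])
go((470,-300,180),0.28)
E
```

```text
back [ 522.9 -108.7   31. ] bed -84.4 -128.6
inner [567.7 -91.8  31. ] bed -40.1 -110.4
front [ 577.8 -112.    31. ] bed -29.4 -130.3
innerlip [547.4 -82.8  31. ] bed -60.7 -102.0
outerlip [ 547.1 -101.4   31. ] bed -60.4 -120.6
slot [486.3 -81.6  21. ] bed -121.8 -102.5
slot [485.3 -97.7  21. ] bed -122.3 -118.7
lin [-201.3  -52.1   77.8] turn 1.262 | tcp [ 527.9 -100.3  257.8] yaw 1.542 q6 -0.28 -> 0.72 turn via q6 1.385 reach 558
```

View pics/w1z.png

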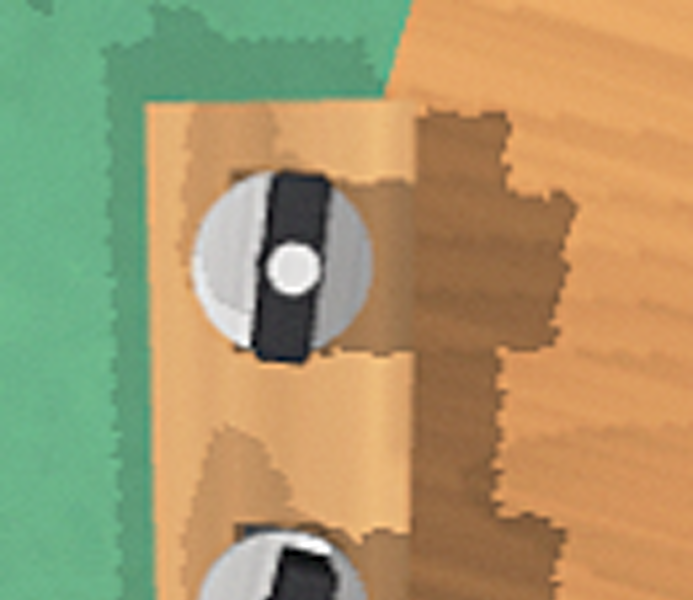

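```bash
cat >> h.py <<'E'
def bars(fn,box,zt,zlo,zhi,rows=235):
    im,d,P=load(fn); W=world(P,d)
    m=((W[...,2]>zlo)&(W[...,2]<zhi)&(W[...,0]>box[0])&(W[...,0]<box[1])&(W[...,1]>box[2])&(W[...,1]<box[3])).astype(np.uint8); m[rows:]=0
    n,l,st,_=cv2.connectedComponentsWithStats(m)
    for i in range(1,n):
        if st[i,4]<40: continue
        v,u=np.nonzero(l==i); X=atz(P,np.c_[u,v],zt)[:,:2]
        c,s,a=cv2.minAreaRect(X.astype(np.float32))
        if s[0]<s[1]: a+=90; s=(s[1],s[0])
        vv=np.linalg.svd(X-X.mean(0),full_matrices=False)[2][0]
        print('c',np.round(c,1),'mean',X.mean(0).round(1),'size',np.round(s,1),'yaw',round((a+90)%180-90,1),'pca',round(float(np.degrees(np.arctan(vv[1]/vv[0]))),1),'z',np.median(W[v,u,2]).round(1),st[i,4])
E
python3 - <<'E'
from h import *
bars('w1',(380,600,-380,-230),70,63,76)
im,d,P=load('w1')
z=lambda a:np.array(a,float)/5.333+[290,80]
X=atz(P,[z((147,105)),z((157,600))],28); v=X[0]-X[1]; print('rack yaw',np.degrees(np.arctan2(v[1],v[0])))
X=atz(P,[z((147,103)),z((412,98))],28); v=X[0]-X[1]; print('rack yaw end',np.degrees(np.arctan2(v[1],v[0]))-90,np.linalg.norm(v))
bars('w1',(380,600,-380,-230),28,24,32)
E
```

```text
c [ 507.7 -295.7] mean [ 508.1 -295.6] size [37.9 12.2] yaw 9.4 pca 9.3 z 70.2 408
c [ 431.7 -318.7] mean [ 432.  -318.7] size [38.3 12.4] yaw 2.8 pca 2.6 z 70.1 353
rack yaw 16.89786825896926
rack yaw end 17.105313091324533 58.8332437497093
c [ 469.3 -308. ] mean [ 474.1 -306.3] size [149.7  60.1] yaw 17.0 pca 17.4 z 28.2 3938
```

```bash
python3 - <<'E'
from h import *
go((507.9,-295.7,200),3.306)
E
```

```text
lin [-195.9  -14.3   57.7] turn -1.764 | tcp [ 527.9 -100.3  257.8] yaw 1.542 q6 -0.28 -> -2.26 turn via q6 -1.641 reach 588
```

play_rows:
  hand: 36
  targets:
    - {"linear": [-30,-2,10],"turn": -0.18}
    - {"linear": [-60,-4,20],"turn": -0.36}
    - {"linear": [-100,-7,30],"turn": -0.54}
    - {"linear": [-140,-10,40],"turn": -0.72}
    - {"linear": [-170,-12,50],"turn": -0.9}
    - {"linear": [-195.9,-14.3,57],"turn": -1.08}
    - {"linear": [-195.9,-14.3,57],"turn": -1.26}
    - {"linear": [-195.9,-14.3,57],"turn": -1.44}
    - {"linear": [-195.9,-14.3,57],"turn": -1.62}
    - {"linear": [-195.9,-14.3,57],"turn": -1.764}
    - {"linear": [-195.9,-14.3,57],"turn": -1.764}
    - {"linear": [-195.9,-14.3,57],"turn": -1.764}

```text
t: 30.82
eef_pos: [507.8, -296.3, 201.0]
tcp_rot: [3.141, -0.0, -2.981]
ft_force: [1.2, -0.0, 0.6]
opening: 0.378
```

```bash
python3 - <<'E'
from h import *
im,d,P=snap('wrist','w10'); print(env.state()['eef_pos'])
bars('w10',(380,600,-380,-230),70,63,76,400)
go((507.9,-295.7,118.5),3.306)
E
```

```text
[ 507.7939748  -296.36756461  201.05778247]
c [ 430.7 -318.5] mean [ 430.4 -318.5] size [37.5 12.1] yaw 2.7 pca 2.7 z 70.2 864
c [ 506.2 -295.5] mean [ 505.9 -295.3] size [39.1 11.9] yaw 9.6 pca 9.9 z 70.3 706
lin [-0.2  0.6 82.6] turn -0.003 | tcp [ 507.8 -296.4  201.1] yaw -2.981 q6 -2.37 -> -2.26 turn via q6 0.109 reach 588
```

View pics/w10.png

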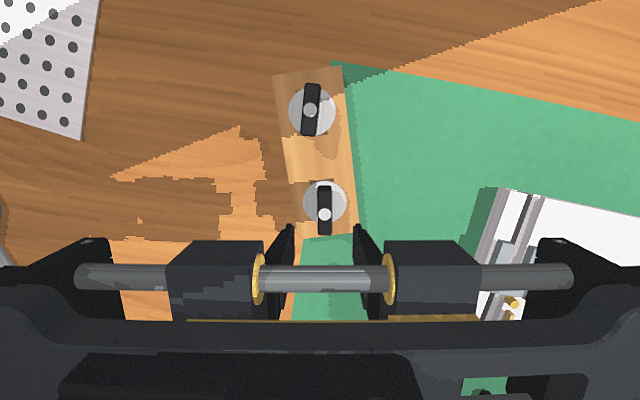

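play_rows:
  targets:
    - {"linear": [0.8,0.6,40],"turn": -0.003}
    - {"linear": [0.8,0.6,60],"turn": -0.003}
    - {"linear": [0.8,0.6,75],"turn": -0.003}
    - {"linear": [0.8,0.6,82.5],"turn": -0.003}
    - {"linear": [0.8,0.6,82.5],"turn": -0.003}
    - {"linear": [0.8,0.6,82.5],"turn": -0.003}

```text
t: 31.62
eef_pos: [507.0, -296.3, 119.3]
tcp_rot: [-3.141, 0.001, -2.976]
ft_force: [-0.0, 0.3, -0.3]
opening: 0.376
```

play_rows:
  hand: 0
  targets:
    - {"linear": [0,0,0],"turn": 0}
    - {"linear": [0,0,0],"turn": 0}
    - {"linear": [0,0,0],"turn": 0}
    - {"linear": [0,0,0],"turn": 0}
    - {"linear": [0,0,0],"turn": 0}

```text
t: 32.25
eef_pos: [506.8, -296.2, 118.8]
tcp_rot: [-3.141, 0.0, -2.975]
ft_force: [-1.0, -0.0, 1.7]
opening: 0.124
```

```bash
python3 - <<'E'
from h import *
s=env.state();print(s['eef_pos'],s['ft_force'],s['moment'],s['tcp_rot'])
E
```

```text
[ 506.8137851  -296.21107225  118.75959078] [-1.01159175 -0.01400606  1.726358  ] [ 0.21736609 -0.111553   -0.01512614] [-3.14136219e+00  1.24374895e-04 -2.97537363e+00]
```

```bash
python3 - <<'E'
from h import *
print(bay(-60.8,-112),bay(-60.8,112))
go((*bay(-60.8,-112),165),2.983)
E
```

```text
[547.00028695 -92.80288893] [553.45013228 131.10423354]
lin [-73.3 193.9 -46.3] turn 0.325 | tcp [ 506.8 -296.2  118.8] yaw -2.975 q6 -2.38 -> -1.58 turn via q6 0.437 reach 555
```

play_rows:
  targets:
    - {"linear": [0,0,-15],"turn": 0}
    - {"linear": [0,0,-35],"turn": 0}
    - {"linear": [0,0,-60],"turn": 0}
    - {"linear": [-36,97,-60],"turn": 0.15}
    - {"linear": [-73.3,193.9,-60],"turn": 0.325}
    - {"linear": [-73.3,193.9,-60],"turn": 0.325}
    - {"linear": [-73.3,193.9,-60],"turn": 0.325}
    - {"linear": [-73.3,193.9,-60],"turn": 0.325}
    - {"linear": [-73.3,193.9,-60],"turn": 0.325}
    - {"linear": [-73.3,193.9,-60],"turn": 0.325}

```text
t: 33.5
eef_pos: [546.9, -93.9, 178.8]
tcp_rot: [-3.141, 0.0, 2.981]
ft_force: [0.7, -0.2, -1.3]
opening: 0.13
```

```bash
python3 - <<'E'
from h import *
go((*bay(-60.8,-112),165),2.983)
im,d,P=snap('wrist','w11')
cv2.imwrite('pics/w11z.png',cv2.resize(im[100:340,160:480,::-1],(800,600),interpolation=cv2.INTER_CUBIC))
snap('scene','s11'); im=load('s11')[0]; cv2.imwrite('pics/s11z.png',cv2.resize(im[140:260,160:400,::-1],(800,400),interpolation=cv2.INTER_CUBIC))
E
```

```text
lin [ 0.1  1.1 13.8] turn -0.002 | tcp [546.9 -93.9 178.8] yaw 2.981 q6 -1.7 -> -1.58 turn via q6 0.117 reach 555
```

View pics/w11z.png

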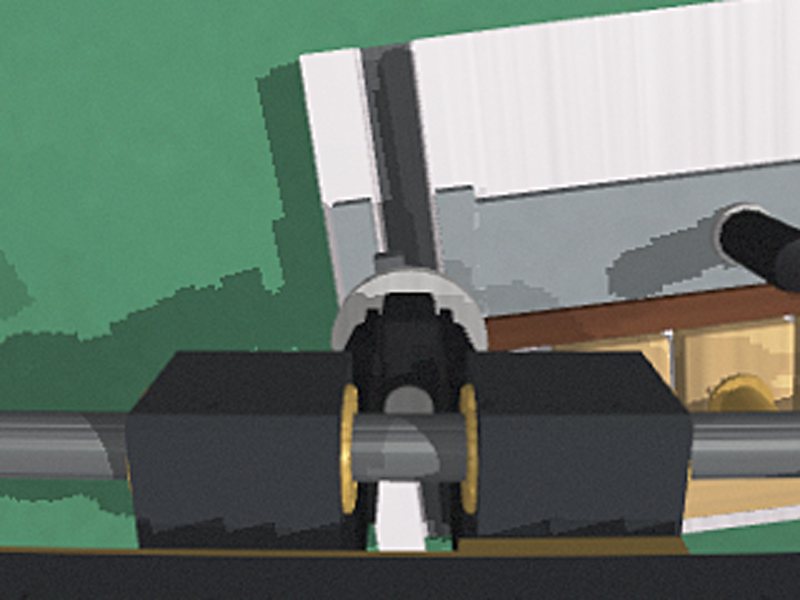

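View pics/s11z.png

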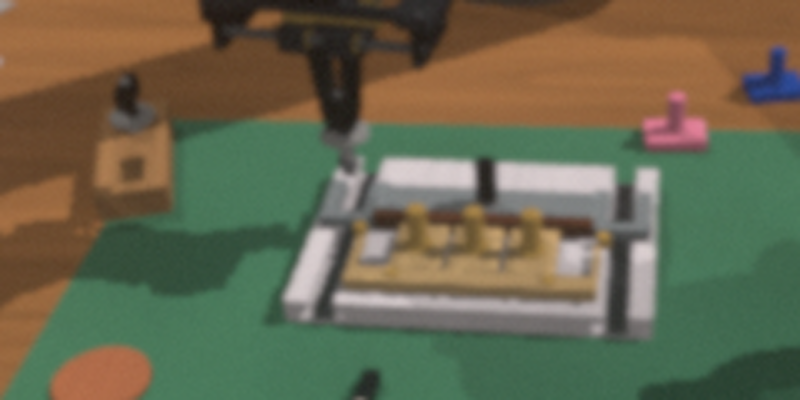

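```bash
python3 - <<'E'
from h import *
im,d,P=load('w11')
cv2.imwrite('pics/w11y.png',cv2.resize(im[170:245,280:370,::-1],(720,600),interpolation=cv2.INTER_NEAREST))
W=world(P,d)
for r in range(198,214): print(r,' '.join('%3.0f'%z for z in W[r,300:345,2]))
E
```

```text
198  30  32  31  31  32  32  32  29  30  31  30  23  21   4   5   5   5   5   5   4   7   5   5   6   5   5   5   5   5   5   5   6   5   5   5   4  22  32  31  31  31  32  31  31  31
199  31  31  30  31  31  32  31  32  32  32  32  25  21  12   4   4   5   4   6   5   4   5   4   5   4   6   5   6   4   5   5   4   4   4   4   4  22  32  31  30  32  32  31  32  31
200  31  31  31  31  31  31  32  31  30  31  31  26  21  16   4   4   5  64  64  66  66  64   4   5   5   5   5   5   5   5   5   4 271   5   5   4  21  31  30  31  30  32  31  32  31
201  31  31  32  31  31  31  30  31  32  32  64  65  65  66  66  66  67  67  68  69  68  68   4   5   5   5   6   6   6   3   4   4   3   4   5   3  21  31  32  32  31  31  31  31  31
202  31  31  31  31  32  32  30  30  30  30  68  67  68  68  68  69  69  71  70  71  71  70   5   3   4   6   4   5   4   4   4   5   5   6   5   5  22  33  31  31  31  32  30  31  32
203  32  31  32  31  32  30  31  30  31  32  71  71  72  71  71  72  71  70  71  71  70  71   5   5   5   5   4   5   4   5   5   4   5   6   5   3  21  23  33  30 271  31  31  30 
[... 1143 characters left out ...]
  32  93  94  96  96  96  97  97  96  96  97  96  96  96  95  95  95  97  96  97  97  96  96  95  97  96  97  96  96  94  94  31  30  30  31  32 271
211  31  31  31  31  31  31  31  94  94  95  96  96  96  96  97  95  97  97  95  95  97  96  96  96  96  95  97  96  96  97  96  95  96  96  97  96  95  98  96  95  92  32  32  31  30
212  32  31  31  31  29  93  94  94  97  97  97  96  97  97  96  97  96  96  97  96  96  96  95  97  96  96  95  97  96  96  97  96  96  96  96  96  96  98  96  97  96  95  93  30  31
213  31  31  31  30  92  95  97  96  97  97  96  97  97  97  97  97  97  96  96  97  96  96  97  96  95  96  97  96  97  96  96  96  96  97  95  96  97  97  96  95  97  97  95  94  31
```

View pics/w11y.png

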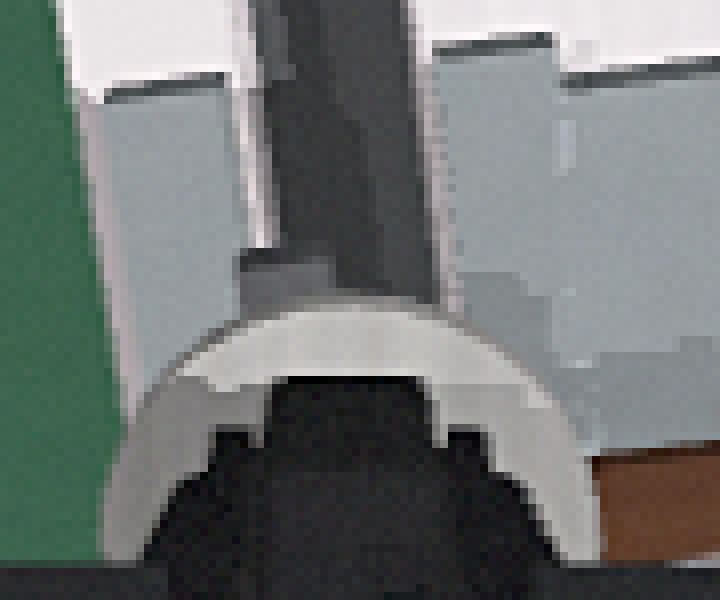

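```bash
python3 - <<'E'
from h import *
im,d,P=load('w11')
W=world(P,d)
# slot edges via depth: z drop below 15 per row
L=[];R_=[]
for r in range(150,200):
    z=W[r,295:350,2]; i=np.nonzero(z<14)[0]
    if len(i): L.append((295+i[0]-.5,r)); R_.append((295+i[-1]+.5,r))
for n,Q,h in (('L',L,21),('R',R_,21)):
    X=atz(P,Q,h)[:,:2]-BAY; print(n,np.c_[X@EX,X@EY].round(1)[::7].tolist())
e,R,s=tool(); b=e[:2]-BAY; print('tcp bed',b@EX,b@EY)
E
```

```text
L [[-110.2, -120.7], [-104.3, -120.7], [-98.3, -120.7], [-92.2, -120.7], [-86.0, -120.7], [-79.8, -120.7], [-73.6, -121.6], [-67.2, -121.6]]
R [[-107.7, -101.4], [-101.7, -101.3], [-95.7, -101.2], [-89.7, -102.0], [-83.5, -101.9], [-77.3, -101.8], [-71.0, -101.7], [-64.6, -101.6]]
tcp bed -60.891679987892374 -112.92415639530095
```

play_rows:
  targets:
    - {"linear": [0.2,1.4,15],"turn": 0}
    - {"linear": [0.2,1.4,28],"turn": 0}
    - {"linear": [0.2,1.4,36],"turn": 0}
    - {"linear": [0.2,1.4,41],"turn": 0}
    - {"linear": [0.2,1.4,44],"turn": 0}
    - {"linear": [0.2,1.4,47],"turn": 0}
    - {"linear": [0.2,1.4,47],"turn": 0}

```text
t: 34.48
eef_pos: [547.0, -91.4, 131.6]
tcp_rot: [-3.141, 0.0, 2.983]
ft_force: [-0.5, -0.7, -0.0]
opening: 0.124
```

play_rows:
  targets:
    - {"linear": [0,-0.6,3],"turn": 0}
    - {"linear": [0,-0.6,6],"turn": 0}
    - {"linear": [0,-0.6,9],"turn": 0}
    - {"linear": [0,-0.6,11.5],"turn": 0}
    - {"linear": [0,-0.6,12.5],"turn": 0}
    - {"linear": [0,-0.6,12.5],"turn": 0}

```text
t: 35.22
eef_pos: [546.9, -92.0, 119.1]
tcp_rot: [-3.142, -0.0, 2.983]
ft_force: [-0.5, -0.2, -0.7]
opening: 0.125
```

play_rows:
  targets:
    - {"linear": [0,0,0],"turn": 0.12}
    - {"linear": [0,0,0],"turn": 0.26}
    - {"linear": [0,0,0],"turn": 0.4}
    - {"linear": [0,0,0],"turn": 0.55}
    - {"linear": [0,0,0],"turn": 0.7}
    - {"linear": [0,0,0],"turn": 0.85}
    - {"linear": [0,0,0],"turn": 1.0}
    - {"linear": [0,0,0],"turn": 1.15}
    - {"linear": [0,0,0],"turn": 1.3}
    - {"linear": [0,0,0],"turn": 1.4}
    - {"linear": [0,0,0],"turn": 1.4}

```text
t: 36.6
eef_pos: [547.0, -92.1, 119.2]
tcp_rot: [3.141, 0.0, 1.584]
ft_force: [0.4, 0.2, -1.2]
opening: 0.125
```

```bash
python3 - <<'E'
from h import *
s=env.state();print(s['eef_pos'],s['ft_force'],s['moment'],s['tcp_rot'],s['joints'][5])
E
```

```text
[547.00890429 -92.08353914 119.21884727] [ 0.35975026  0.15478288 -1.15938167] [-0.13909992 -0.08733347 -0.01918574] [3.14128057e+00 2.29913056e-04 1.58353936e+00] -0.29838060041381154
```

play_rows:
  targets:
    - {"linear": [0,0,0],"turn": 0.15}
    - {"linear": [0,0,0],"turn": 0.3}
    - {"linear": [0,0,0.1],"turn": 0.45}
    - {"linear": [0,0,0.4],"turn": 0.6}
    - {"linear": [0,0,0.6],"turn": 0.75}
    - {"linear": [0,0,0.8],"turn": 0.9}
    - {"linear": [0,0,1],"turn": 1.05}
    - {"linear": [0,0,1.2],"turn": 1.2}
    - {"linear": [0,0,1.2],"turn": 1.2}

```text
t: 37.72
eef_pos: [546.8, -92.3, 117.8]
tcp_rot: [3.141, 0.0, 0.386]
ft_force: [-0.7, -4.1, -2.2]
opening: 0.126
```

```bash
python3 - <<'E'
from h import *
s=env.state();print(s['eef_pos'],s['ft_force'],s['moment'],s['tcp_rot'],s['joints'][5])
E
```

```text
[546.81662303 -92.29674828 117.78146412] [-0.67830103 -4.11413483 -2.22758041] [-0.84545429  0.13628706  0.03049632] [3.14134358e+00 4.15434148e-04 3.85959167e-01] 0.8992981256572358
```

play_rows:
  targets:
    - {"linear": [0,0,0.1],"turn": 0.12}
    - {"linear": [0,0,0.2],"turn": 0.24}
    - {"linear": [0,0,0.3],"turn": 0.36}
    - {"linear": [0,0,0.4],"turn": 0.48}
    - {"linear": [0,0,0.4],"turn": 0.56}
    - {"linear": [0,0,0.4],"turn": 0.56}

```text
t: 38.48
eef_pos: [546.9, -92.3, 117.7]
tcp_rot: [3.141, -0.0, -0.173]
ft_force: [-1.2, -5.6, -1.1]
opening: 0.128
```

```bash
cat > st.py <<'E'
from h import *
s=env.state();print(s['t'],s['eef_pos'].round(2),s['ft_force'].round(1),s['moment'].round(3),s['tcp_rot'].round(4),s['joints'][5].round(3),s['tau'][5])
E
python3 st.py
```

```text
38.475 [546.89 -92.31 117.66] [-1.2 -5.6 -1.1] [-0.999  0.38  -0.019] [ 3.1411e+00 -2.0000e-04 -1.7270e-01] 1.458 0.6457000225782394
```

play_rows:
  targets:
    - {"linear": [0,0,0],"turn": 0.08}
    - {"linear": [0,0,0],"turn": 0.16}
    - {"linear": [0,0,0],"turn": 0.16}

```text
t: 38.85
eef_pos: [547.0, -92.3, 117.6]
tcp_rot: [3.141, -0.0, -0.333]
ft_force: [-0.9, -4.6, -0.6]
opening: 0.124
```

```bash
python3 st.py
```

```text
38.85 [546.95 -92.33 117.65] [-0.9 -4.6 -0.6] [-1.023  0.377 -0.063] [ 3.1412e+00 -4.0000e-04 -3.3330e-01] 1.618 0.49604639410972595
```

play_rows:
  targets:
    - {"linear": [0,0,0],"turn": 0.08}
    - {"linear": [0,0,0],"turn": 0.16}
    - {"linear": [0,0,0],"turn": 0.16}

```text
t: 39.22
eef_pos: [546.9, -92.4, 117.6]
tcp_rot: [3.141, -0.0, -0.492]
ft_force: [-1.4, -6.0, -1.6]
opening: 0.128
```

```bash
python3 st.py
```

```text
39.225 [546.88 -92.37 117.63] [-1.4 -6.  -1.6] [-1.142  0.488  0.445] [ 3.1409e+00 -4.0000e-04 -4.9220e-01] 1.778 0.9232543408870697
```

play_rows:
  targets:
    - {"linear": [0,0,0],"turn": 0.05}
    - {"linear": [0,0,0],"turn": 0.1}
    - {"linear": [0,0,0],"turn": 0.1}

```text
t: 39.6
eef_pos: [546.9, -92.4, 117.7]
tcp_rot: [3.141, -0.001, -0.592]
ft_force: [-1.4, -7.0, -1.1]
opening: 0.124
```

```bash
python3 st.py
```

```text
39.6 [546.92 -92.38 117.65] [-1.4 -7.  -1.1] [-1.088  0.401  0.309] [ 3.141e+00 -6.000e-04 -5.918e-01] 1.878 0.6432927399873734
```

play_rows:
  hand: 36
  targets:
    - {"linear": [0,0,0],"turn": 0}
    - {"linear": [0,0,0],"turn": 0}
    - {"linear": [0,0,-20],"turn": 0}
    - {"linear": [0,0,-60],"turn": 0}
    - {"linear": [-10,0,-100],"turn": 0}
    - {"linear": [-20,0,-110],"turn": 0}
    - {"linear": [-20,0,-110],"turn": 0}
    - {"linear": [-20,0,-110],"turn": 0}

```text
t: 40.6
eef_pos: [530.3, -80.7, 226.4]
tcp_rot: [3.141, 0.001, -0.597]
ft_force: [-0.4, -1.3, 0.6]
opening: 0.378
```

```bash
python3 - <<'E'
from h import *
snap('wrist','w12'); e,R,s=tool(); print(e,s['tcp_rot'])
bars('w12',(500,600,-140,-50),68,60,76,400)
im=load('w12')[0]; cv2.imwrite('pics/w12z.png',cv2.resize(im[40:280,160:480,::-1],(800,600),interpolation=cv2.INTER_CUBIC))
E
```

```text
[530.34309289 -80.76854862 226.34330158] [ 3.14100869e+00  1.62482076e-03 -5.96936258e-01]
c [547.8 -93. ] mean [548.  -93.2] size [38.4 11.9] yaw -31.9 pca -32.2 z 69.0 599
```

View pics/w12z.png

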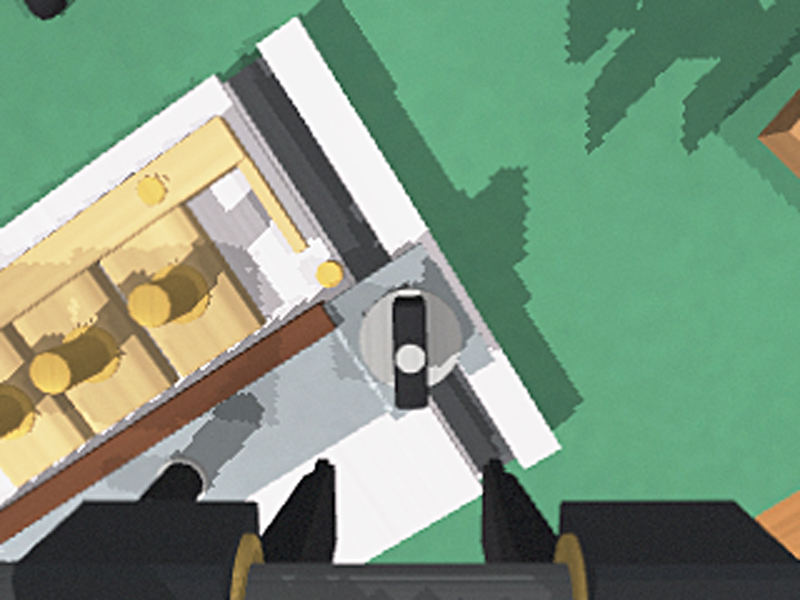

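```bash
python3 - <<'E'
from h import *
go((547.3,-92.7,118),np.radians(-32))
E
```

```text
lin [ 20.9   0.3 108.3] turn -0.038 | tcp [530.3 -80.8 226.3] yaw -0.597 q6 1.89 -> 1.96 turn via q6 0.085 reach 555
```

play_rows:
  targets:
    - {"linear": [20.9,0.3,30],"turn": -0.038}
    - {"linear": [20.9,0.3,60],"turn": -0.038}
    - {"linear": [20.9,0.3,85],"turn": -0.038}
    - {"linear": [20.9,0.3,100],"turn": -0.038}
    - {"linear": [20.9,0.3,107.5],"turn": -0.038}
    - {"linear": [20.9,0.3,107.5],"turn": -0.038}
    - {"linear": [20.9,0.3,107.5],"turn": -0.038}

```text
t: 41.52
eef_pos: [547.8, -92.8, 120.7]
tcp_rot: [-3.141, -0.001, -0.559]
ft_force: [0.7, -0.3, -0.9]
opening: 0.379
```

play_rows:
  hand: 0
  targets:
    - {"linear": [0,0,0],"turn": 0}
    - {"linear": [0,0,0],"turn": 0}
    - {"linear": [0,0,0],"turn": 0}
    - {"linear": [0,0,0],"turn": 0}

```text
t: 42.02
eef_pos: [547.5, -92.9, 120.2]
tcp_rot: [3.141, -0.0, -0.559]
ft_force: [-1.6, -1.7, 2.7]
opening: 0.123
```

play_rows:
  targets:
    - {"linear": [0,0,0],"turn": 0.06}
    - {"linear": [0,0,0],"turn": 0.06}

```text
t: 42.28
eef_pos: [547.6, -93.0, 120.2]
tcp_rot: [3.141, -0.001, -0.618]
ft_force: [-1.1, -2.6, 2.4]
opening: 0.121
```

```bash
python3 st.py
```

```text
42.275 [547.62 -92.97 120.25] [-1.1 -2.6  2.4] [-0.507  0.133  0.324] [ 3.1414e+00 -8.0000e-04 -6.1820e-01] 1.903 0.7762240804731846
```

play_rows:
  targets:
    - {"linear": [0,0,0],"turn": 0.08}
    - {"linear": [0,0,0],"turn": 0.08}

```text
t: 42.52
eef_pos: [547.7, -93.0, 120.2]
tcp_rot: [-3.142, -0.001, -0.698]
ft_force: [-1.0, -5.0, 3.5]
opening: 0.129
```

```bash
python3 st.py
```

```text
42.525 [547.7  -93.01 120.22] [-1.  -5.   3.5] [-0.724  0.175  0.042] [-3.1415e+00 -9.0000e-04 -6.9770e-01] 1.982 0.7007961720228195
```

play_rows:
  hand: 36
  targets:
    - {"linear": [0,0,0],"turn": 0}
    - {"linear": [0,0,0],"turn": 0}
    - {"linear": [0,0,-20],"turn": 0}
    - {"linear": [0,0,-60],"turn": 0}
    - {"linear": [-10,0,-100],"turn": 0}
    - {"linear": [-20,0,-110],"turn": 0}
    - {"linear": [-20,0,-110],"turn": 0}
    - {"linear": [-20,0,-110],"turn": 0}

```text
t: 43.52
eef_pos: [532.1, -79.9, 228.8]
tcp_rot: [3.141, 0.001, -0.699]
ft_force: [0.4, 0.7, 0.2]
opening: 0.377
```

```bash
python3 - <<'E'
from h import *
snap('wrist','w13'); e,R,s=tool(); print(e,s['tcp_rot'])
bars('w13',(500,600,-140,-50),68,60,76,400)
E
```

```text
[532.11760769 -79.93369467 228.77820103] [ 3.14078866e+00  1.63575837e-03 -6.99169927e-01]
c [548.  -93.2] mean [548.3 -93.4] size [38.4 11.6] yaw -40.0 pca -40.3 z 69.0 600
```

```bash
python3 - <<'E'
from h import *
go((480,-200,230),-0.7+1.95)
e,R,s=tool()
# in tool axes at present to (480,-200,230)
E
```

```text
lin [ 37.4 125.4  -1.2] turn -1.949 | tcp [532.1 -79.9 228.8] yaw -0.699 q6 2.0 -> -0.07 turn via q6 -1.826 reach 520
```

play_rows:
  targets:
    - {"linear": [10,30,-1],"turn": -0.18}
    - {"linear": [18,60,-1],"turn": -0.36}
    - {"linear": [28,90,-1],"turn": -0.54}
    - {"linear": [37,125,-1],"turn": -0.72}
    - {"linear": [37,125,-1],"turn": -0.9}
    - {"linear": [37,125,-1],"turn": -1.08}
    - {"linear": [37,125,-1],"turn": -1.26}
    - {"linear": [37,125,-1],"turn": -1.44}
    - {"linear": [37,125,-1],"turn": -1.62}
    - {"linear": [37,125,-1],"turn": -1.8}
    - {"linear": [37,125,-1],"turn": -1.95}
    - {"linear": [37,125,-1],"turn": -1.95}

```text
t: 45.08
eef_pos: [480.0, -199.5, 230.1]
tcp_rot: [-3.14, -0.0, 1.25]
ft_force: [-0.0, 0.3, -0.4]
opening: 0.378
```

```bash
python3 - <<'E'
from h import *
go((431,-318.6,200),3.190)
E
```

```text
lin [-128.5   -8.9   30.1] turn -1.94 | tcp [ 480.  -199.5  230.1] yaw 1.25 q6 -0.2 -> -2.26 turn via q6 -1.813 reach 536
```

play_rows:
  targets:
    - {"linear": [-30,-2,0],"turn": -0.18}
    - {"linear": [-60,-4,0],"turn": -0.36}
    - {"linear": [-90,-6,10],"turn": -0.54}
    - {"linear": [-128.5,-9,20],"turn": -0.72}
    - {"linear": [-128.5,-9,30],"turn": -0.9}
    - {"linear": [-128.5,-9,30],"turn": -1.08}
    - {"linear": [-128.5,-9,30],"turn": -1.26}
    - {"linear": [-128.5,-9,30],"turn": -1.44}
    - {"linear": [-128.5,-9,30],"turn": -1.62}
    - {"linear": [-128.5,-9,30],"turn": -1.8}
    - {"linear": [-128.5,-9,30],"turn": -1.94}
    - {"linear": [-128.5,-9,30],"turn": -1.94}
    - {"linear": [-128.5,-9,30],"turn": -1.94}

```text
t: 46.7
eef_pos: [431.1, -318.5, 200.7]
tcp_rot: [3.141, -0.0, -3.097]
ft_force: [-0.2, 0.2, 0.8]
opening: 0.38
```

```bash
python3 - <<'E'
from h import *
snap('wrist','w14')
bars('w14',(380,600,-380,-230),70,63,76,400)
snap('top','t14'); im=load('t14')[0]
cv2.imwrite('pics/t14z.png',cv2.resize(im[120:300,130:490,::-1],(800,400),interpolation=cv2.INTER_CUBIC))
go((431,-318.6,118.5),3.190)
E
```

```text
c [ 429.5 -318.7] mean [ 429.5 -318.7] size [39.  11.3] yaw 2.5 pca 2.4 z 70.2 693
lin [ 0.1 -0.1 82.4] turn -0.002 | tcp [ 431.1 -318.5  200.9] yaw -3.095 q6 -2.38 -> -2.26 turn via q6 0.121 reach 536
```

View pics/t14z.png

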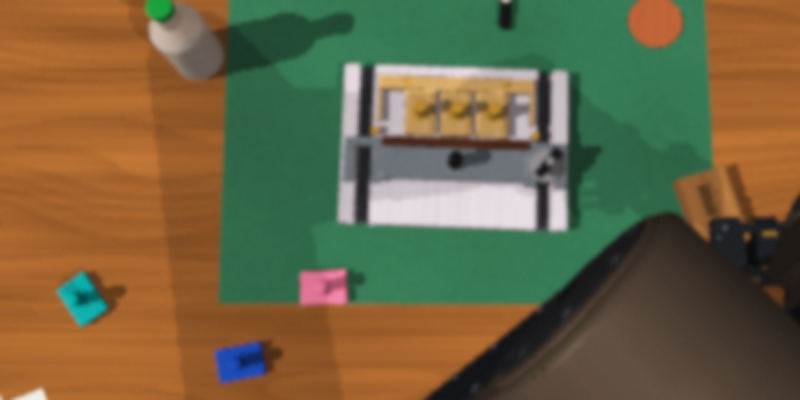

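View pics/w14.png

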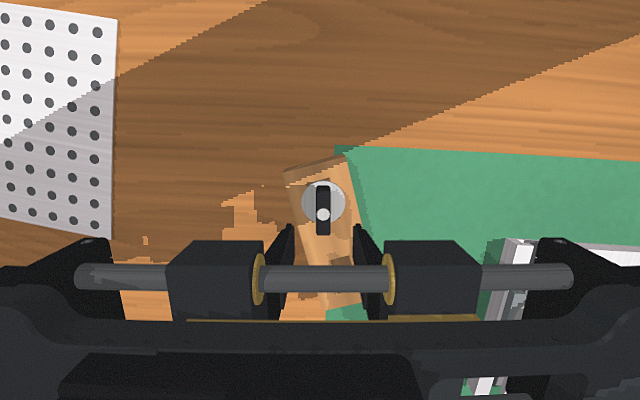

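play_rows:
  targets:
    - {"linear": [0.8,0,40],"turn": -0.004}
    - {"linear": [0.8,0,60],"turn": -0.004}
    - {"linear": [0.8,0,75],"turn": -0.004}
    - {"linear": [0.8,0,82.3],"turn": -0.004}
    - {"linear": [0.8,0,82.3],"turn": -0.004}
    - {"linear": [0.8,0,82.3],"turn": -0.004}

```text
t: 47.55
eef_pos: [430.5, -318.7, 119.3]
tcp_rot: [-3.141, 0.001, -3.089]
ft_force: [-0.8, -0.1, -0.6]
opening: 0.38
```

play_rows:
  hand: 0
  targets:
    - {"linear": [0,0,0],"turn": 0}
    - {"linear": [0,0,0],"turn": 0}
    - {"linear": [0,0,0],"turn": 0}
    - {"linear": [0,0,0],"turn": 0}
    - {"linear": [0,0,0],"turn": 0}

```text
t: 48.18
eef_pos: [430.3, -318.6, 118.8]
tcp_rot: [-3.141, 0.0, -3.088]
ft_force: [-0.1, 0.0, 2.2]
opening: 0.126
```

```bash
python3 st.py; python3 - <<'E'
from h import *
# head 17 -> -1.65: tool yaw = current - 18.65deg
e,R,s=tool(); y=s['tcp_rot'][2]-np.radians(18.65); print(y)
go((*bay(-60.8,-0),178.8),y)
go((*bay(-60.8,111.6),178.8),y)
E
```

```text
48.175 [ 430.33 -318.58  118.84] [-0.1  0.   2.2] [ 0.22  -0.101  0.003] [-3.1414e+00  1.0000e-04 -3.0884e+00] -2.385 0.0010975651457556523
-3.4139220850088368
lin [-137.7  330.9  -60. ] turn 0.326 | tcp [ 430.3 -318.6  118.8] yaw -3.088 q6 -2.38 -> -1.26 turn via q6 0.449 reach 551
lin [-146.8  442.1  -60. ] turn 0.326 | tcp [ 430.3 -318.6  118.8] yaw -3.088 q6 -2.38 -> -1.07 turn via q6 0.449 reach 569
```

play_rows:
  targets:
    - {"linear": [0,0,-15],"turn": 0}
    - {"linear": [0,0,-45],"turn": 0}
    - {"linear": [0,0,-95],"turn": 0}
    - {"linear": [-20,60,-95],"turn": 0.05}
    - {"linear": [-70,210,-95],"turn": 0.15}
    - {"linear": [-146.8,442,-95],"turn": 0.326}
    - {"linear": [-146.8,442,-95],"turn": 0.326}
    - {"linear": [-146.8,442,-95],"turn": 0.326}
    - {"linear": [-146.8,442,-95],"turn": 0.326}
    - {"linear": [-146.8,442,-95],"turn": 0.326}
    - {"linear": [-146.8,442,-95],"turn": 0.326}
    - {"linear": [-146.8,442,-95],"turn": 0.326}
    - {"linear": [-146.8,442,-80],"turn": 0.326}
    - {"linear": [-146.8,442,-60],"turn": 0.326}
    - {"linear": [-146.8,442,-60],"turn": 0.326}
    - {"linear": [-146.8,442,-60],"turn": 0.326}

```text
t: 50.18
eef_pos: [553.5, 129.9, 179.0]
tcp_rot: [-3.141, 0.0, 2.868]
ft_force: [-0.4, -0.1, 0.2]
opening: 0.121
```

```bash
python3 - <<'E'
from h import *
go((*bay(-60.8,111.6),178.8),np.radians(180-15.6))
im,d,P=snap('wrist','w15')
cv2.imwrite('pics/w15y.png',cv2.resize(im[150:245,270:380,::-1],(693,600),interpolation=cv2.INTER_NEAREST))
W=world(P,d)
L=[];R_=[]
for r in range(150,200):
    z=W[r,290:355,2]; i=np.nonzero(z<14)[0]
    if len(i): L.append((290+i[0]-.5,r)); R_.append((290+i[-1]+.5,r))
for n,Q,h in (('L',L,21),('R',R_,21)):
    X=atz(P,Q,h)[:,:2]-BAY; print(n,np.c_[X@EX,X@EY].round(1)[::7].tolist())
e,R,s=tool(); b=e[:2]-BAY; print('tcp bed',b@EX,b@EY)
for r in range(196,212): print(r,' '.join('%3.0f'%z for z in W[r,300:345,2]))
E
```

```text
lin [0.3 0.8 0.2] turn -0.002 | tcp [553.5 129.9 179. ] yaw 2.868 q6 -1.18 -> -1.07 turn via q6 0.114 reach 569
L [[-112.1, 103.2], [-105.9, 103.3], [-99.8, 103.4], [-93.7, 102.7], [-87.4, 102.8], [-81.0, 102.9], [-74.5, 103.0], [-68.0, 103.1]]
R [[-100.8, 148.3], [-95.0, 147.0], [-89.2, 145.7], [-83.3, 144.4], [-77.3, 143.1], [-71.3, 141.7], [-69.6, 122.5], [-63.3, 121.9]]
tcp bed -60.65695280419384 110.94086743556183
196  30  30  32  31  31  31  32  31  31  25  22  19   3   5   4   4   5   5   5   6   5   5   5   4   4   5   4   5   5   5   4   6   5   5   5  22  32  31  32  31  32  30  32  31  31
197  31  31  32  31  31  31  31  33  31  27  22  21   4   5   5   5   5   5   4   4   5   4   5   4   5   5   5   4   5   4   5   4   5   6   5  22  31  32  31  33  30  32  32  32  31
198  32  31  31  32  31  31  32  32  30  30  23  21  17   4   4   5   5   4   6   4   5   5   6   4   5   6   5   5   5 272   5   6   6   5   4  22  31  30  32  31  31  31  31  30  32
199  31  31  31  33  30  32  31  31  31 272  25  20  17   4   4   4   5   5   5   6   3   4   4   5   4   4   5   4   5   5  
[... 1566 characters left out ...]
  72  72  70  93  94  93 272  97  96  96  96  95  96  95  97  96  97  96  97  95  96  96  96  97  96  95  94  94  92   4  21  31  30  30  31  31  31
209  29  32  32  31  31  30  32  31  32  93  94  96  95  96  96  97  96  96  96  96  97  96  97  96  96  97  96  96  95  96  97  96  96  96  95  96  95  95  92  31  32  31  32  31  31
210  31  31  31  31  31  31  31  92  93  95  97  95  95  97  95  97  97  97  96  96  96  96  96  97  95  96  97  95  95  96  96  96  96  96  96  97  96  96  95  94  93  31 272  31  31
211  32  31  32  32  31  32  93  95 272  97  97  95  96  96  97  96  96  95  97  96  95  96  96  95  97  97  97  96  96  97  96  97  95  96  96  97  96  95  96  97  95  94  31  32  30
```

View pics/w15y.png

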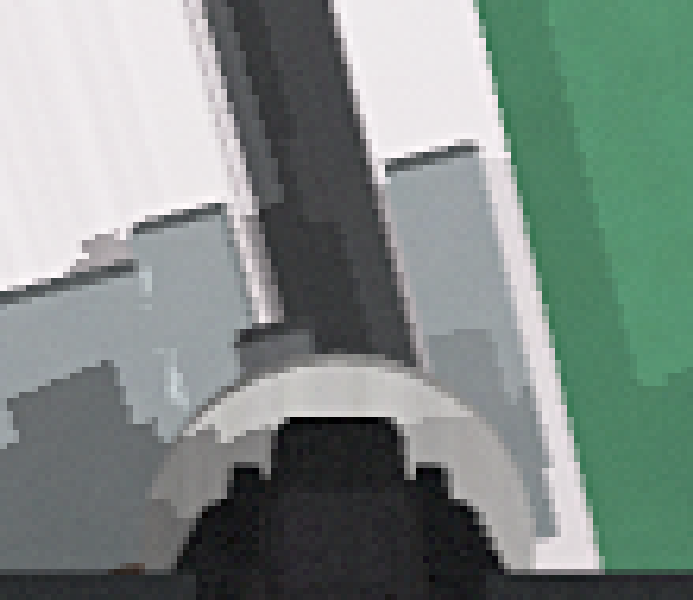

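play_rows:
  targets:
    - {"linear": [0.3,1.3,15],"turn": 0}
    - {"linear": [0.3,1.3,28],"turn": 0}
    - {"linear": [0.3,1.3,36],"turn": 0}
    - {"linear": [0.3,1.3,41],"turn": 0}
    - {"linear": [0.3,1.3,44],"turn": 0}
    - {"linear": [0.3,1.3,47],"turn": 0}
    - {"linear": [0.3,1.3,47],"turn": 0}

```text
t: 51.1
eef_pos: [553.4, 132.0, 131.7]
tcp_rot: [-3.141, 0.0, 2.869]
ft_force: [0.3, 0.3, -1.2]
opening: 0.129
```

```bash
python3 st.py; python3 - <<'E'
from h import *
e,R,s=tool(); b=e[:2]-BAY; print('tcp bed',b@EX,b@EY)
E
```

```text
51.1 [553.44 131.96 131.68] [ 0.3  0.3 -1.2] [ 0.143 -0.137  0.033] [-3.1415e+00  1.0000e-04  2.8689e+00] -1.18 3.085802632085688e-05
tcp bed -60.83223201824695 112.85343897128571
```

Through the mouth freely; down to the floor, then turn.

play_rows:
  targets:
    - {"linear": [0,-0.4,3],"turn": 0}
    - {"linear": [0,-0.4,6],"turn": 0}
    - {"linear": [0,-0.4,9],"turn": 0}
    - {"linear": [0,-0.4,11.5],"turn": 0}
    - {"linear": [0,-0.4,12.5],"turn": 0}
    - {"linear": [0,-0.4,12.5],"turn": 0}

```text
t: 51.85
eef_pos: [553.3, 131.6, 119.2]
tcp_rot: [-3.141, -0.0, 2.869]
ft_force: [-0.4, 0.4, -1.4]
opening: 0.126
```

play_rows:
  targets:
    - {"linear": [0,0,0],"turn": 0.12}
    - {"linear": [0,0,0],"turn": 0.26}
    - {"linear": [0,0,0],"turn": 0.4}
    - {"linear": [0,0,0],"turn": 0.55}
    - {"linear": [0,0,0],"turn": 0.7}
    - {"linear": [0,0,0],"turn": 0.85}
    - {"linear": [0,0,0],"turn": 1.0}
    - {"linear": [0,0,0],"turn": 1.15}
    - {"linear": [0,0,0],"turn": 1.3}
    - {"linear": [0,0,0],"turn": 1.4}
    - {"linear": [0,0,0],"turn": 1.4}

```text
t: 53.22
eef_pos: [553.4, 131.5, 119.3]
tcp_rot: [3.141, 0.0, 1.47]
ft_force: [0.3, -1.1, -0.8]
opening: 0.125
```

```bash
python3 st.py
```

```text
53.225 [553.37 131.52 119.3 ] [ 0.3 -1.1 -0.8] [-0.172 -0.131  0.015] [3.1414e+00 1.0000e-04 1.4696e+00] 0.219 0.8717725239694118
```

play_rows:
  targets:
    - {"linear": [0,0,0],"turn": 0.15}
    - {"linear": [0,0,0],"turn": 0.3}
    - {"linear": [0,0,0.1],"turn": 0.45}
    - {"linear": [0,0,0.4],"turn": 0.6}
    - {"linear": [0,0,0.6],"turn": 0.75}
    - {"linear": [0,0,0.8],"turn": 0.9}
    - {"linear": [0,0,1],"turn": 1.05}
    - {"linear": [0,0,1.3],"turn": 1.2}
    - {"linear": [0,0,1.4],"turn": 1.2}

```text
t: 54.35
eef_pos: [553.1, 131.3, 117.9]
tcp_rot: [3.141, 0.001, 0.272]
ft_force: [-3.4, -4.1, 2.1]
opening: 0.127
```

```bash
python3 st.py
```

```text
54.35 [553.06 131.3  117.88] [-3.4 -4.1  2.1] [-0.833  0.475 -0.005] [3.1413e+00 8.0000e-04 2.7200e-01] 1.416 1.2805109471082687
```

play_rows:
  targets:
    - {"linear": [0,0,0.1],"turn": 0.1}
    - {"linear": [0,0,0.1],"turn": 0.2}
    - {"linear": [0,0,0.1],"turn": 0.2}

```text
t: 54.72
eef_pos: [553.3, 131.4, 117.9]
tcp_rot: [3.141, 0.0, 0.074]
ft_force: [-1.6, -4.5, 4.1]
opening: 0.12
```

```bash
python3 st.py
```

```text
54.725 [553.28 131.37 117.86] [-1.6 -4.5  4.1] [-0.943  0.475  0.054] [3.1413e+00 1.0000e-04 7.3600e-02] 1.615 0.816643014550209
```

play_rows:
  targets:
    - {"linear": [0,0,0],"turn": 0.1}
    - {"linear": [0,0,0],"turn": 0.1}

```text
t: 54.98
eef_pos: [553.4, 131.4, 117.9]
tcp_rot: [3.141, -0.0, -0.026]
ft_force: [-1.1, -5.1, 3.4]
opening: 0.126
```

```bash
python3 st.py
```

```text
54.975 [553.38 131.41 117.85] [-1.1 -5.1  3.4] [-1.022  0.424 -0.003] [ 3.1413e+00 -2.0000e-04 -2.6500e-02] 1.715 0.7037295028567314
```

play_rows:
  targets:
    - {"linear": [0,0,0],"turn": 0.1}
    - {"linear": [0,0,0],"turn": 0.1}

```text
t: 55.22
eef_pos: [553.5, 131.4, 117.8]
tcp_rot: [3.141, -0.0, -0.127]
ft_force: [-0.2, -4.3, 3.5]
opening: 0.126
```

```bash
python3 st.py
```

```text
55.225 [553.46 131.45 117.85] [-0.2 -4.3  3.5] [-0.926  0.31   0.031] [ 3.1414e+00 -4.0000e-04 -1.2670e-01] 1.815 0.7298760116100311
```

play_rows:
  targets:
    - {"linear": [0,0,0],"turn": 0.08}
    - {"linear": [0,0,0],"turn": 0.08}

```text
t: 55.48
eef_pos: [553.5, 131.5, 117.9]
tcp_rot: [3.142, -0.001, -0.207]
ft_force: [-1.1, -5.5, 2.8]
opening: 0.122
```

```bash
python3 st.py
```

```text
55.475 [553.49 131.46 117.86] [-1.1 -5.5  2.8] [-1.005  0.266  0.005] [ 3.1415e+00 -5.0000e-04 -2.0660e-01] 1.895 0.5132019147276878
```

play_rows:
  targets:
    - {"linear": [0,0,0],"turn": 0.06}
    - {"linear": [0,0,0],"turn": 0.06}

```text
t: 55.72
eef_pos: [553.5, 131.5, 117.9]
tcp_rot: [-3.142, -0.001, -0.267]
ft_force: [-1.7, -4.3, 3.2]
opening: 0.121
```

```bash
python3 st.py
```

```text
55.725 [553.53 131.46 117.86] [-1.7 -4.3  3.2] [-1.001  0.232 -0.009] [-3.1416e+00 -6.0000e-04 -2.6660e-01] 1.955 0.35968576557934284
```

play_rows:
  targets:
    - {"linear": [0,0,0],"turn": 0.06}
    - {"linear": [0,0,0],"turn": 0.06}

```text
t: 55.98
eef_pos: [553.5, 131.5, 117.8]
tcp_rot: [-3.142, -0.001, -0.327]
ft_force: [-1.1, -4.7, 3.4]
opening: 0.125
```

```bash
python3 st.py
```

```text
55.975 [553.53 131.49 117.84] [-1.1 -4.7  3.4] [-1.001  0.26   0.041] [-3.1415e+00 -6.0000e-04 -3.2670e-01] 2.015 0.35568444058299065
```

play_rows:
  targets:
    - {"linear": [0,0,0],"turn": 0.06}
    - {"linear": [0,0,0],"turn": 0.06}

```text
t: 56.22
eef_pos: [553.5, 131.5, 117.8]
tcp_rot: [3.142, -0.001, -0.386]
ft_force: [-0.8, -6.9, 3.4]
opening: 0.125
```

```bash
python3 st.py
```

```text
56.225 [553.52 131.47 117.84] [-0.8 -6.9  3.4] [-1.006  0.219  0.071] [ 3.1416e+00 -6.0000e-04 -3.8650e-01] 2.075 0.4408562555909157
```

play_rows:
  targets:
    - {"linear": [0,0,0],"turn": 0.05}
    - {"linear": [0,0,0],"turn": 0.05}

```text
t: 56.48
eef_pos: [553.4, 131.5, 117.8]
tcp_rot: [3.141, -0.0, -0.436]
ft_force: [-2.1, -4.7, 3.1]
opening: 0.126
```

```bash
python3 st.py
```

```text
56.475 [553.45 131.47 117.83] [-2.1 -4.7  3.1] [-0.988  0.287  0.22 ] [ 3.1415e+00 -5.0000e-04 -4.3600e-01] 2.124 0.5292625911533833
```

play_rows:
  targets:
    - {"linear": [0,0,0],"turn": 0.05}
    - {"linear": [0,0,0],"turn": 0.05}

```text
t: 56.72
eef_pos: [553.4, 131.5, 117.8]
tcp_rot: [3.141, -0.0, -0.486]
ft_force: [-1.8, -5.3, 3.9]
opening: 0.125
```

```bash
python3 st.py
```

```text
56.725 [553.43 131.47 117.85] [-1.8 -5.3  3.9] [-0.91   0.299  0.364] [ 3.1414e+00 -5.0000e-04 -4.8570e-01] 2.174 0.6977500766515732
```

play_rows:
  hand: 36
  targets:
    - {"linear": [0,0,0],"turn": 0}
    - {"linear": [0,0,0],"turn": 0}
    - {"linear": [0,0,-20],"turn": 0}
    - {"linear": [0,0,-60],"turn": 0}
    - {"linear": [-10,0,-100],"turn": 0}
    - {"linear": [-20,0,-110],"turn": 0}
    - {"linear": [-20,0,-110],"turn": 0}
    - {"linear": [-20,0,-110],"turn": 0}

```text
t: 57.72
eef_pos: [535.5, 141.0, 226.5]
tcp_rot: [3.141, 0.001, -0.491]
ft_force: [-1.2, 0.0, -0.5]
opening: 0.379
```

```bash
python3 - <<'E'
from h import *
snap('wrist','w16'); e,R,s=tool(); print(e,s['tcp_rot'])
bars('w16',(500,600,90,170),68,60,76,400)
snap('top','t16')
im=load('w16')[0]; cv2.imwrite('pics/w16z.png',cv2.resize(im[40:280,160:480,::-1],(800,600),interpolation=cv2.INTER_CUBIC))
go((547.6,-92.9,200),np.radians(-40))
E
```

```text
[535.61337158 140.91787854 226.43189121] [ 3.14042540e+00  1.47931398e-03 -4.90991555e-01]
c [554.9 130.7] mean [555.2 130.6] size [38.9 11.9] yaw -25.9 pca -25.9 z 69.1 587
lin [120.8 200.5  26.5] turn 0.207 | tcp [535.7 140.9 226.5] yaw -0.491 q6 2.2 -> 2.1 turn via q6 0.326 reach 555
```

View pics/w16z.png

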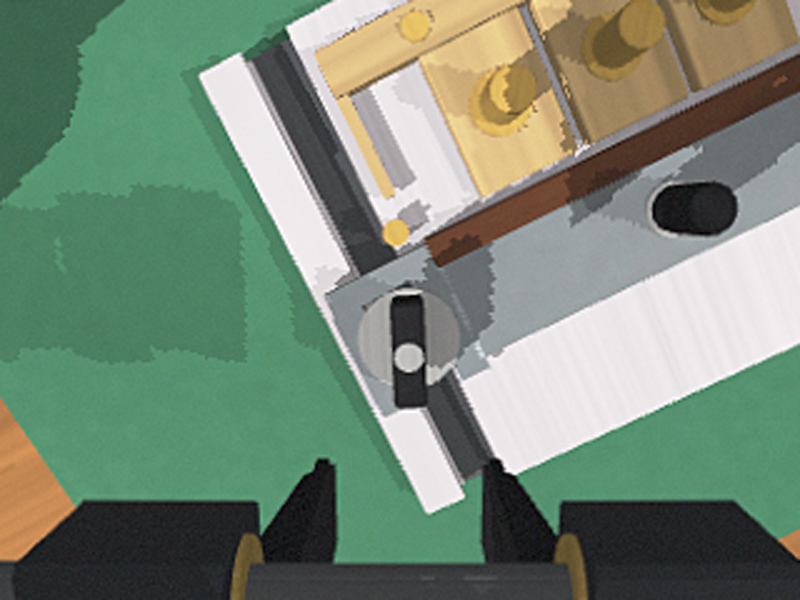

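play_rows:
  targets:
    - {"linear": [30,50,0],"turn": 0.1}
    - {"linear": [60,100,0],"turn": 0.207}
    - {"linear": [120.8,200.5,20],"turn": 0.207}
    - {"linear": [120.8,200.5,20],"turn": 0.207}
    - {"linear": [120.8,200.5,20],"turn": 0.207}
    - {"linear": [120.8,200.5,20],"turn": 0.207}
    - {"linear": [120.8,200.5,50],"turn": 0.207}
    - {"linear": [120.8,200.5,80],"turn": 0.207}
    - {"linear": [120.8,200.5,100],"turn": 0.207}
    - {"linear": [120.8,200.5,108],"turn": 0.207}
    - {"linear": [120.8,200.5,108],"turn": 0.207}

```text
t: 59.2
eef_pos: [547.7, -92.0, 119.7]
tcp_rot: [3.141, 0.0, -0.697]
ft_force: [0.8, 0.3, 0.8]
opening: 0.38
```

play_rows:
  hand: 0
  targets:
    - {"linear": [0,0,0],"turn": 0}
    - {"linear": [0,0,0],"turn": 0}
    - {"linear": [0,0,0],"turn": 0}
    - {"linear": [0,0,0],"turn": 0}

```text
t: 59.7
eef_pos: [547.7, -92.9, 120.2]
tcp_rot: [-3.142, -0.001, -0.698]
ft_force: [-1.4, -1.8, 6.4]
opening: 0.125
```

```bash
python3 st.py
```

```text
59.7 [547.71 -92.95 120.2 ] [-1.4 -1.8  6.4] [-0.089  0.332  0.084] [-3.1415e+00 -7.0000e-04 -6.9820e-01] 1.982 0.07235009456053376
```

play_rows:
  targets:
    - {"linear": [0,0,0],"turn": -0.06}
    - {"linear": [0,0,0],"turn": -0.12}
    - {"linear": [0,0,0],"turn": -0.12}

```text
t: 60.08
eef_pos: [547.7, -93.0, 120.2]
tcp_rot: [-3.142, -0.001, -0.578]
ft_force: [-1.4, -1.5, 5.8]
opening: 0.123
```

```bash
python3 st.py
```

```text
60.075 [547.74 -92.97 120.2 ] [-1.4 -1.5  5.8] [-0.111  0.386 -0.024] [-3.1416e+00 -7.0000e-04 -5.7760e-01] 1.862 -0.3646424598991871
```

play_rows:
  targets:
    - {"linear": [0,0,0],"turn": -0.15}
    - {"linear": [0,0,0],"turn": -0.3}
    - {"linear": [0,0,0],"turn": -0.45}
    - {"linear": [0,0,0],"turn": -0.6}
    - {"linear": [0,0,0],"turn": -0.75}
    - {"linear": [0,0,-0.3],"turn": -0.9}
    - {"linear": [0,0,-0.6],"turn": -1.05}
    - {"linear": [0,0,-0.9],"turn": -1.2}
    - {"linear": [0,0,-1.2],"turn": -1.35}
    - {"linear": [0,0,-1.5],"turn": -1.5}
    - {"linear": [0,0,-1.5],"turn": -1.5}

```text
t: 61.45
eef_pos: [547.8, -92.6, 122.6]
tcp_rot: [3.141, -0.001, 0.924]
ft_force: [-3.8, 3.2, 18.3]
opening: 0.123
```

```bash
python3 st.py
```

```text
61.45 [547.8  -92.6  122.62] [-3.8  3.2 18.3] [0.543 0.831 0.042] [ 3.1406e+00 -6.0000e-04  9.2370e-01] 0.36 -0.9604083001613617
```

play_rows:
  targets:
    - {"linear": [0,0,0],"turn": -0.1}
    - {"linear": [0,0,0],"turn": -0.1}

```text
t: 61.7
eef_pos: [547.8, -92.6, 122.7]
tcp_rot: [3.141, -0.001, 1.023]
ft_force: [-4.3, 2.8, 20.3]
opening: 0.124
```

```bash
python3 st.py
```

```text
61.7 [547.77 -92.58 122.74] [-4.3  2.8 20.3] [0.612 0.857 0.039] [ 3.1405e+00 -5.0000e-04  1.0230e+00] 0.261 -0.6103193387389183
```

play_rows:
  targets:
    - {"linear": [0,0,0],"turn": -0.1}
    - {"linear": [0,0,0],"turn": -0.1}

```text
t: 61.95
eef_pos: [547.9, -92.7, 122.6]
tcp_rot: [3.14, -0.0, 1.123]
ft_force: [-3.5, 1.9, 16.8]
opening: 0.123
```

```bash
python3 st.py
```

```text
61.95 [547.85 -92.65 122.55] [-3.5  1.9 16.8] [ 0.495  0.595 -0.036] [ 3.1402e+00 -4.0000e-04  1.1230e+00] 0.161 -0.5996494553983212
```

play_rows:
  targets:
    - {"linear": [0,0,0],"turn": -0.1}
    - {"linear": [0,0,0],"turn": -0.1}

```text
t: 62.2
eef_pos: [548.0, -92.7, 122.1]
tcp_rot: [3.14, -0.0, 1.223]
ft_force: [-1.3, 2.1, 9.5]
opening: 0.126
```

```bash
python3 st.py
```

```text
62.2 [547.97 -92.66 122.05] [-1.3  2.1  9.5] [ 0.486  0.025 -0.007] [ 3.1402e+00 -4.0000e-04  1.2228e+00] 0.061 -0.5708791874349117
```

play_rows:
  targets:
    - {"linear": [0,0,-0.5],"turn": -0.1}
    - {"linear": [0,0,-0.5],"turn": -0.2}
    - {"linear": [0,0,-0.5],"turn": -0.2}

```text
t: 62.58
eef_pos: [547.6, -92.6, 121.7]
tcp_rot: [-3.141, -0.0, 1.421]
ft_force: [0.2, 2.0, -0.2]
opening: 0.127
```

```bash
python3 st.py
```

```text
62.575 [547.6  -92.59 121.67] [ 0.2  2.  -0.2] [ 0.367 -0.12   0.09 ] [-3.1414e+00 -2.0000e-04  1.4211e+00] -0.137 -0.7920055277645588
```

play_rows:
  targets:
    - {"linear": [0,0,0],"turn": -0.1}
    - {"linear": [0,0,0],"turn": -0.2}
    - {"linear": [0,0,0],"turn": -0.2}

```text
t: 62.95
eef_pos: [547.7, -92.8, 121.7]
tcp_rot: [3.142, 0.0, 1.619]
ft_force: [-0.2, 0.5, -0.5]
opening: 0.122
```

```bash
python3 st.py
```

```text
62.95 [547.68 -92.83 121.7 ] [-0.2  0.5 -0.5] [ 0.015 -0.134  0.041] [3.1415e+00 1.0000e-04 1.6191e+00] -0.335 -0.8353898674249649
```

play_rows:
  targets:
    - {"linear": [0,0,0],"turn": 0.15}
    - {"linear": [0,0,0],"turn": 0.3}
    - {"linear": [0,0,0],"turn": 0.45}
    - {"linear": [0,0,0.2],"turn": 0.6}
    - {"linear": [0,0,0.5],"turn": 0.75}
    - {"linear": [0,0,0.8],"turn": 0.9}
    - {"linear": [0,0,1.1],"turn": 1.05}
    - {"linear": [0,0,1.3],"turn": 1.2}
    - {"linear": [0,0,1.5],"turn": 1.35}
    - {"linear": [0,0,1.5],"turn": 1.5}
    - {"linear": [0,0,1.5],"turn": 1.65}
    - {"linear": [0,0,1.5],"turn": 1.75}
    - {"linear": [0,0,1.5],"turn": 1.75}

```text
t: 64.58
eef_pos: [547.7, -92.9, 120.2]
tcp_rot: [3.141, -0.0, -0.131]
ft_force: [-0.1, -0.1, 0.4]
opening: 0.121
```

```bash
python3 st.py
```

```text
64.575 [547.75 -92.89 120.21] [-0.1 -0.1  0.4] [-0.041 -0.048 -0.038] [ 3.1414e+00 -3.0000e-04 -1.3070e-01] 1.415 0.8630789257586002
```

play_rows:
  targets:
    - {"linear": [0,0,0],"turn": 0.08}
    - {"linear": [0,0,0],"turn": 0.08}

```text
t: 64.82
eef_pos: [547.7, -92.9, 120.2]
tcp_rot: [3.141, -0.0, -0.207]
ft_force: [0.3, -1.4, -0.7]
opening: 0.126
```

```bash
python3 st.py
```

```text
64.825 [547.73 -92.88 120.23] [ 0.3 -1.4 -0.7] [-0.126 -0.074 -0.003] [ 3.1414e+00 -3.0000e-04 -2.0750e-01] 1.492 0.6474814005196095
```

play_rows:
  targets:
    - {"linear": [0,0,0],"turn": 0.06}
    - {"linear": [0,0,0],"turn": 0.06}

```text
t: 65.08
eef_pos: [547.7, -92.9, 120.2]
tcp_rot: [3.141, -0.0, -0.266]
ft_force: [0.2, -0.7, -0.6]
opening: 0.128
```

```bash
python3 st.py
```

```text
65.075 [547.71 -92.88 120.23] [ 0.2 -0.7 -0.6] [-0.226 -0.093  0.049] [ 3.1414e+00 -2.0000e-04 -2.6630e-01] 1.55 0.4765762388706207
```

play_rows:
  targets:
    - {"linear": [0,0,0],"turn": 0.05}
    - {"linear": [0,0,0],"turn": 0.05}

```text
t: 65.32
eef_pos: [547.7, -92.8, 120.2]
tcp_rot: [3.141, -0.0, -0.316]
ft_force: [0.8, -1.6, -0.7]
opening: 0.122
```

```bash
python3 st.py
```

```text
65.325 [547.66 -92.85 120.24] [ 0.8 -1.6 -0.7] [-0.278 -0.046  0.041] [ 3.1415e+00 -2.0000e-04 -3.1590e-01] 1.6 0.39595660753548145
```

play_rows:
  targets:
    - {"linear": [0,0,0],"turn": 0.04}
    - {"linear": [0,0,0],"turn": 0.04}

```text
t: 65.58
eef_pos: [547.7, -92.9, 120.3]
tcp_rot: [3.141, -0.0, -0.356]
ft_force: [-0.5, -2.2, -1.7]
opening: 0.124
```

```bash
python3 st.py
```

```text
65.575 [547.66 -92.85 120.25] [-0.5 -2.2 -1.7] [-0.404  0.033  0.029] [ 3.1414e+00 -1.0000e-04 -3.5600e-01] 1.64 0.3284787107259035
```

play_rows:
  targets:
    - {"linear": [0,0,0],"turn": 0.04}
    - {"linear": [0,0,0],"turn": 0.04}

```text
t: 65.82
eef_pos: [547.6, -92.8, 120.2]
tcp_rot: [3.141, -0.0, -0.396]
ft_force: [0.2, -2.6, -1.3]
opening: 0.124
```

```bash
python3 st.py
```

```text
65.825 [547.61 -92.84 120.25] [ 0.2 -2.6 -1.3] [-0.51   0.108  0.142] [ 3.1414 -0.     -0.3959] 1.68 0.45746943913400173
```

play_rows:
  targets:
    - {"linear": [0,0,0],"turn": 0.04}
    - {"linear": [0,0,0],"turn": 0.04}

```text
t: 66.08
eef_pos: [547.6, -92.9, 120.2]
tcp_rot: [3.141, 0.0, -0.436]
ft_force: [-0.4, -3.1, -0.4]
opening: 0.125
```

```bash
python3 st.py
```

```text
66.075 [547.58 -92.86 120.23] [-0.4 -3.1 -0.4] [-0.58   0.205  0.258] [ 3.1413  0.     -0.4359] 1.72 0.5920209176838398
```

play_rows:
  hand: 36
  targets:
    - {"linear": [0,0,0],"turn": 0}
    - {"linear": [0,0,0],"turn": 0}
    - {"linear": [0,0,-20],"turn": 0}
    - {"linear": [0,0,-60],"turn": 0}
    - {"linear": [-30,0,-110],"turn": 0}
    - {"linear": [-80,-30,-160],"turn": 0}
    - {"linear": [-90,-60,-190],"turn": 0}
    - {"linear": [-90,-60,-190],"turn": 0}
    - {"linear": [-90,-60,-190],"turn": 0}
    - {"linear": [-90,-60,-190],"turn": 0}
    - {"linear": [-90,-60,-190],"turn": 0}

```text
t: 67.45
eef_pos: [491.6, -0.8, 309.3]
tcp_rot: [3.141, 0.002, -0.439]
ft_force: [0.2, 0.4, 0.0]
opening: 0.378
```

```bash
python3 - <<'E'
from h import *
im,d,P=snap('wrist','w17'); e,R,s=tool(); print(e,s['tcp_rot'])
bars('w17',(500,600,-140,-50),68,60,76,400)
bars('w17',(500,600,90,170),68,60,76,400)
W=world(P,d)
k=(W[...,2]>69)&(W[...,2]<78)&(W[...,0]<580)&(W[...,0]>500)&(abs(W[...,1]-20)<40); v,u=np.nonzero(k); X=atz(P,np.c_[u,v],73).mean(0); print('knob bay x',(X[:2]-BAY)@EX)
cv2.imwrite('pics/w17z.png',cv2.resize(im[0:270,120:560,::-1],(800,491),interpolation=cv2.INTER_CUBIC))
im,_,_=snap('top','t17'); cv2.imwrite('pics/t17z.png',cv2.resize(im[80:300,50:490,::-1],(800,400),interpolation=cv2.INTER_CUBIC))
E
```

```text
[491.64162331  -0.77429125 309.45981005] [ 3.14107794e+00  1.32152446e-03 -4.39098454e-01]
c [548.5 -92.2] mean [548.6 -91.9] size [36.7 13.1] yaw -23.1 pca -24.5 z 69.0 424
c [554.3 128.9] mean [554.6 128.8] size [39.4 15.4] yaw -25.7 pca -26.8 z 68.6 412
knob bay x -59.50994779478015
```

View pics/w17z.png

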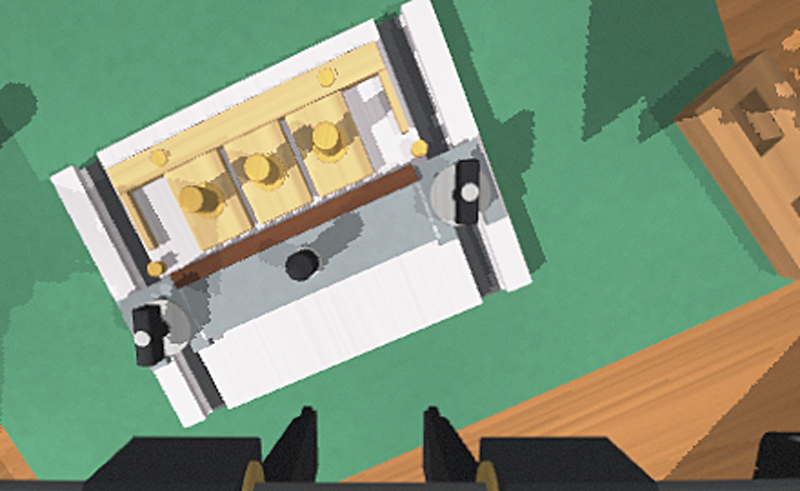

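View pics/t17z.png

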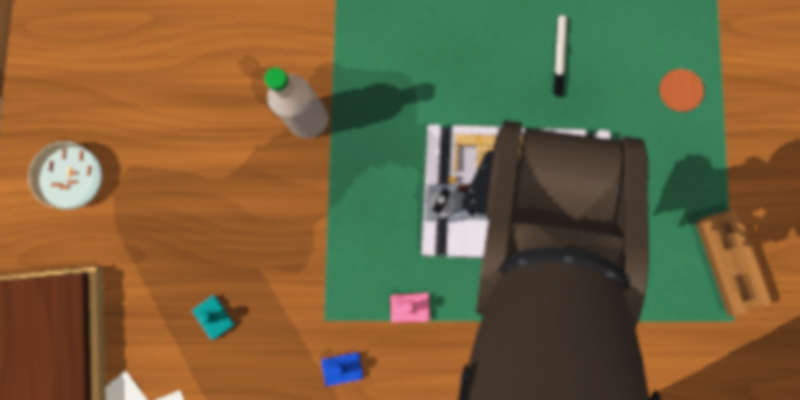

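```bash
python3 - <<'E'
from h import *
im=load('w17')[0]; cv2.imwrite('pics/w17y.png',cv2.resize(im[10:160,170:370,::-1],(800,600),interpolation=cv2.INTER_CUBIC))
E
```

```text
(no output)
```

View pics/w17y.png

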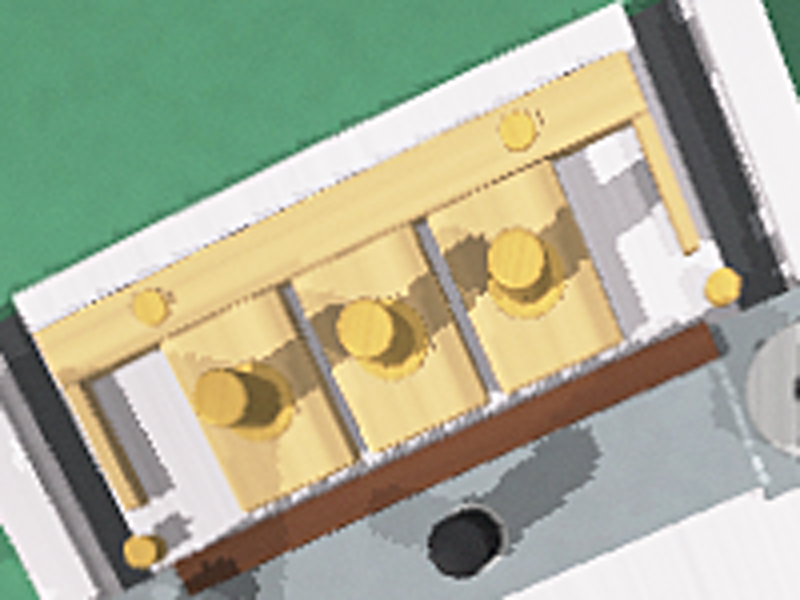

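```bash
python3 -c "
from cell import env
print(env.job_done()); print(env.state()['t'])"
```

```text
the job is handed in; nothing more can be done
None
the job is handed in; nothing more can be done
```

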